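# Set up a shrink fit: pin in the block, hot collar ready in the tongs

## Robot

A 7-joint arm with a two-finger parallel gripper is mounted at the origin on the work surface. World frame = base frame: x ahead of the robot, y to its left, z up, the work surface at z = 0. Lengths are in m, angles in rad, forces in N, time in s.
With the tool pointing down it reaches from about 0.425 to 0.925 m from the base axis. Payload 6.8 kg.
Tool frame: the origin (TCP) lies on the centre line of the jaws, within the pads' length; the fingertips stand 11 mm ahead of it and the grasp point (between the pads) lies 8 mm behind it; z points along the fingers, y is the direction in which the jaws open and shut (so a half turn about z gives the same grasp; the last joint's range is limited). The gripper opens to 88 mm and grips with 3 to 60 N. Pads are 20 mm wide; open, the fingers measure 115 mm over their backs; the gripper's body (75 mm by 178 mm) begins 61 mm behind the grasp point.
Start: joints at [1.213, 0.477, 0.022, 1.555, -0.011, 1.109, -0.083], TCP at [0.167, -0.654, 0.209] pointing down, gripper open.
Joint ranges: [-2.96, 2.96], [-0.34, 2.1], [-1.41, 1.46], [0.24, 2.44], [-1.37, 4.51], [0.17, 1.92], [-2.96, 2.96]. Speed limits (rad/s): [2.39, 2.39, 3.14, 3.14, 3.14, 3.14, 3.14].

## Interface

Orientations are given as a unit quaternion [w, x, y, z].
In Python, from rig import ctrl, vision gives the robot as it stands.
- The arm moves only by the tool apply_moves, never from a script. Its argument "moves" is text: rows parted by semicolons, each of 7 numbers parted by spaces: the opening in per cent of the stroke, from 0 (shut) to 100 (fully open), then the shift along the tool's x, y, z in m, then the turn, a rotation vector about the tool's x, y, z in rad. In form: claw tx ty tz rx ry rz; .... A call has 1 to 5 rows; each row shifts and turns the commanded pose from where the row before left it, along the tool's axes as they then stand; what a row does not reach is not made up. A row lasts 1/12 s, in which the tool goes at most 41.7 mm and 7.16 degrees, less where a joint would pass 70% of its speed; a pose out of reach is approached as far as the arm can. A call with a gripper value outside its range is refused whole. The fingers move at their own pace and stop on an object; the grip force is fixed at half the most. Time passes only in rows, so rows that do not move let the fingers close. It gives the time, the measured TCP pose, the force and the opening at its end, in the units of the state.
- ctrl.observe(): the state, without advancing time (a new reading comes with each control period).
- vision.grab_frame(name): name is "scene" or "top"; returns a dict with "pixels" (420x560x3 uint8, blue, green, red), "camera_matrix" (3x3 intrinsics, pixels), "k1" (the pictures are not rectified: a ray, as slopes to the right and down, at radius r is drawn at 1 + k1 r^2 times it, then the intrinsics apply), "R" (3x3) and "t" (3): a world point X has camera coordinates R X + t. Camera axes: x right, y down, z forward; pixel columns grow to the right and rows downward; lengths in m; the calibration is good to about 2 mm. A picture is of the moment at which its call begins. There is no depth.
- ctrl.job_done(): hands the job in, once; it reports no verdict.
The state is a dict: "time": time; "joint_pos": joint angles; "joint_velocities": joint speeds; "tau": joint torques, N m; "eef_pos": TCP position; "eef_rot": TCP orientation; "wrist_force": force on the tool from outside, world axes, zero at the start; "moment": the same for the moment, N m; "finger_gap": finger opening in m.
Only numpy, scipy, OpenCV 4.12 (cv2) and the standard library are available. Lean on these libraries where they do the work, as an engineer would, in place of code of your own. Each camera call takes 0.05 s, during which the arm holds its last target.

## Task

Get the shrink fit ready: take the steel pin out of the blue stock block and stand it in the hole of the fitting block, fully home, and let go of it. Then pick up the tongs, close them on the aluminium collar on the hot plate - it is hot, so no part of the robot may touch it - and carry it over to the pin. The job ends holding: finish still squeezing the tongs, with the collar held level and centred about a finger's breadth above the pin's top, touching nothing but the tongs; leave the wrench, can, tape measure and hammer where they are.

Things in the scene. Friction and masses are not known exactly. Their poses are not given: they have to be found in the camera images.
- pin_center (a point): Bright steel round pin, 16 mm diameter, 110 mm long, 0.17 kg, ends alike (1 mm chamfer at the foot); it starts upright in the middle hole of the stock block, standing 30 mm deep, with 80 mm showing. Point: its centre, half-way up. z axis along the pin, upward at the start.
- pin_top (a point): Centre of the pin's top end (55 mm above its centre).
- pin: The same pin; origin at the centre of its lower end.
- stock: Blue plastic stock block, fixed, 60 x 110 x 36 mm (x, y, z), with three round holes 18.5 mm wide, 30 mm deep, 34 mm apart along its y axis; the pin stands in the middle one, the others are empty. Origin at the centre of its underside.
- block_hole (a point): Centre of the mouth of the only hole of the fitting block: a dark steel block 64 x 64 mm, its top 45 mm above the bench, fixed, on a bright foot plate 100 x 64 x 8 mm. The hole is upright, 18 mm wide, 35 mm deep, mouth chamfered 1.5 mm; a pin fully home stands with its top 75 mm above this point. z up.
- block: The fitting block; origin at the centre of its underside.
- tongs_grip (a point): Steel tongs, 250 mm long, 0.12 kg, lying flat on the yellow rest, arms side by side. Point: where to grip them, at the middle of the two red grips, on the middle line between the two arms, half-way up them (42 mm above the bench at the start), 105 mm ahead of the rivet at the heel; the balance point is within 15 mm. x axis from heel to tips, z up.
- tongs_bite (a point): Centre of the tongs' bite, on the middle line between the tips, half-way up, 120 mm ahead of the grip point along the tongs' x axis. Each tip carries a shallow upright V, 14 mm high, reaching 15 mm ahead of and behind this point; sprung open, the gap there is about 70 mm. The Vs draw the collar to this point as they close.
- tongs_l: The tongs' left arm (seen from heel to tips): a steel channel 22 mm high, riveted at the heel, sprung open 0.15 rad from the middle line; origin at the rivet, lower edge. Its red grip (66 mm long, flat upright outer face) is at the grip point: over both grips 60 mm sprung open, about 35 mm with the collar bitten. Both arms swing alike; squeezing takes 8 N to 11 N there, more grips the collar.
- tongs_r: The tongs' right arm, the mirror image of the left one; origin as for the left one.
- rest: Yellow sheet-steel tong rest, fixed, base 200 x 60 x 4 mm. Origin: centre of its underside, below the grip point; x axis along the tongs. Two upright crosswise fins, 90 mm behind and 35 mm ahead of the origin, 50 and 90 mm wide, carry the arms 30 mm above the bench and have side lips up to 40 mm; between the fins the handles are free.
- collar_center (a point): Plain aluminium collar (thick ring), 32 mm outside, bore 16.4 mm, 22 mm high, about 36 g, standing flat on the plate, bore upright. Point: its centre, half-way up. z along its axis.
- collar: The same collar; origin at the centre of its underside.
- hotplate: Grey bench hot plate, fixed, case 150 x 130 mm, 46 mm high, dial on its -x face (sticks out 15 mm); on top a round black plate 120 mm across whose top face, where the collar stands (within 20 mm of its middle), is 60 mm above the bench. Origin at the centre of its underside.
- wrench: Steel open-ended wrench, 170 mm, lying on the bench; leave alone.
- can: Blue spray can with red cap, 56 mm wide, 164 mm tall, standing on the bench; origin under its centre; leave alone.
- tape: Yellow tape measure, 68 x 38 x 62 mm, on the bench; leave alone.
- hammer: Hammer with wooden handle, 250 mm, lying on the bench; leave alone.

How it is judged:
By the outcome, as a careful person would: the job done as asked, in the order asked, and still so for the second after the job is handed in, while the arm keeps its last pose, push and grip.
It also fails if it takes over 72 s, if anything falls off the work surface, if the arm or the gripper's body presses on something with over 40 N, if the wrist force passes 120 N, or if a joint passes its speed limit or range.

## Working session

There is one attempt and no reset: what is moved stays moved. The work goes in short steps, Python scripts to look and compute and a tool call to move; the robot and the scene stay as the last step left them, time stands still between calls to the robot, and variables do not carry over. Pictures are saved under pics/ and viewed, and the job is handed in when it is done.

Besides the shell and the picture viewer there is one more tool, called as name(argument=value, ...), one argument or row to a line, values as JSON. apply_moves: Moves the arm, as the interface text tells. Its arguments: {"type":"object","properties":{"moves":{"type":"string"}},"required":["moves"]}

```bash
ls; mkdir -p pics
python3 - <<'E'
from rig import ctrl, vision
import cv2
s=ctrl.observe()
for k,v in s.items(): print(k,v)
for n in("scene","top"):
    f=vision.grab_frame(n); cv2.imwrite(f"pics/{n}0.png",f["pixels"]); print(n,f["camera_matrix"],f["k1"],f["R"],f["t"])
E
```

```text
pics
time 0.0
joint_pos [ 1.21288016  0.4777974   0.02235066  1.556445   -0.01150472  1.1092793
 -0.08312988]
joint_velocities [ 0.00122387 -0.00028515  0.00040359 -0.00179932 -0.00122967 -0.00157061
  0.00197406]
tau [-1.76022673e-03 -5.82865298e+01  1.53406888e+00 -2.72618473e+01
 -5.43378247e-02  1.68522599e-02  1.42309327e-04]
eef_pos [ 0.16670194 -0.65344965  0.20838649]
eef_rot [-8.82479275e-04  9.92209968e-01  1.24573548e-01 -1.78566977e-04]
wrist_force [0.55094965 0.63203845 0.35858017]
moment [ 0.01784588 -0.02130884  0.02093969]
finger_gap 0.08788390738118922
scene [[501.63036227   0.         273.5845361 ]
 [  0.         501.63036227 201.33328569]
 [  0.           0.           1.        ]] -0.059133078014101316 [[ 0.6726829   0.73983984  0.01160773]
 [ 0.4715961  -0.4165943  -0.77720416]
 [-0.57017089  0.5282861  -0.62914144]] [-0.37295648 -0.21838991  1.74772014]
top [[484.01942612   0.         272.66726836]
 [  0.         484.01942612 209.77575922]
 [  0.           0.           1.        ]] -0.06043021703926523 [[ 0.002722   -0.99999448 -0.00190326]
 [-0.98519821 -0.00235549 -0.17140284]
 [ 0.17139741  0.00234164 -0.98519919]] [0.00116266 0.61732024 1.10283705]
```

View pics/scene0.png

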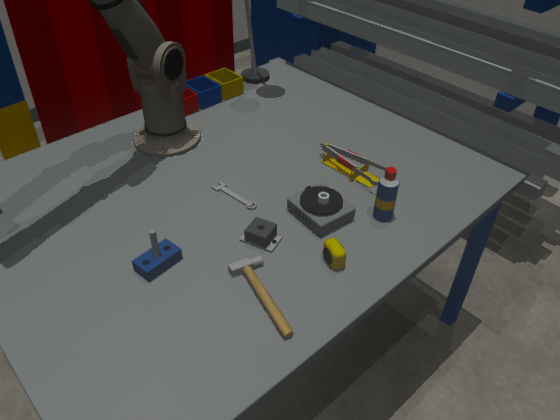

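View pics/top0.png

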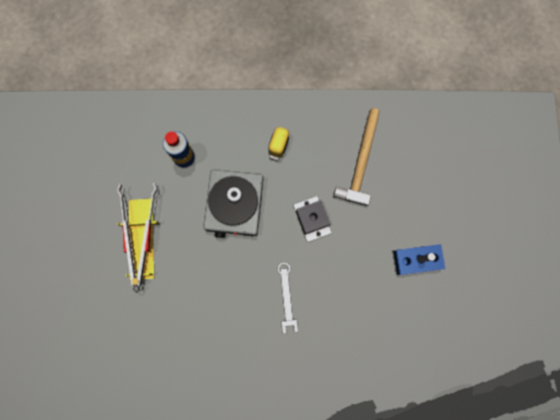

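The scene view shows every item. In the top view the tongs are at about (138,235), the collar at (234,195), the block hole at (313,216), the stock at (420,260) and the pin top at (432,257). I'll zoom in and measure.

```bash
cat > h.py <<'E'
import numpy as np, cv2
from rig import ctrl, vision
def grab(n,save=None):
    f=vision.grab_frame(n)
    if save: cv2.imwrite(f"pics/{save}.png",f["pixels"])
    return f
def ray(f,u,v):
    K=np.array(f["camera_matrix"]);R=np.array(f["R"]);t=np.array(f["t"])
    d=np.array([(u-K[0,2])/K[0,0],(v-K[1,2])/K[1,1]]);p=d.copy()
    for _ in range(20): p=d/(1+f["k1"]*(p@p))
    return -R.T@t, R.T@np.array([p[0],p[1],1.])
def onz(f,uv,z):
    o,d=ray(f,*uv); return o+d*(z-o[2])/d[2]
def proj(f,X):
    K=np.array(f["camera_matrix"]);c=np.array(f["R"])@np.asarray(X,float)+np.array(f["t"])
    p=c[:2]/c[2];p=p*(1+f["k1"]*(p@p));return K[[0,1],[0,1]]*p+K[:2,2]
def tri(fa,ua,fb,ub):
    oa,da=ray(fa,*ua);ob,db=ray(fb,*ub)
    da/=np.linalg.norm(da);db/=np.linalg.norm(db)
    s=np.linalg.lstsq(np.c_[da,-db],ob-oa,rcond=None)[0]
    a=oa+da*s[0];b=ob+db*s[1];return (a+b)/2,np.linalg.norm(a-b)
def crop(f,x0,y0,x1,y1,k,name):
    cv2.imwrite(f"pics/{name}.png",cv2.resize(f["pixels"][y0:y1,x0:x1],None,fx=k,fy=k,interpolation=cv2.INTER_CUBIC))
E
python3 - <<'E'
from h import *
f=grab("top")
a=f["pixels"]
r=lambda x0,y0,x1,y1,k:cv2.resize(a[y0:y1,x0:x1],None,fx=k,fy=k,interpolation=cv2.INTER_CUBIC)
cv2.imwrite("pics/c1.png",np.hstack([r(100,170,180,300,4),r(200,160,270,290,4)]))
cv2.imwrite("pics/c2.png",np.hstack([r(285,185,345,250,6),r(385,230,455,295,6)]))
E
```

```text
(no output)
```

View pics/c1.png

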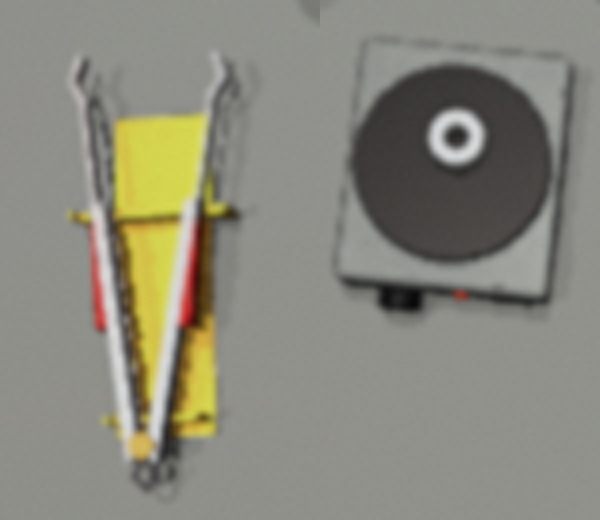

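View pics/c2.png

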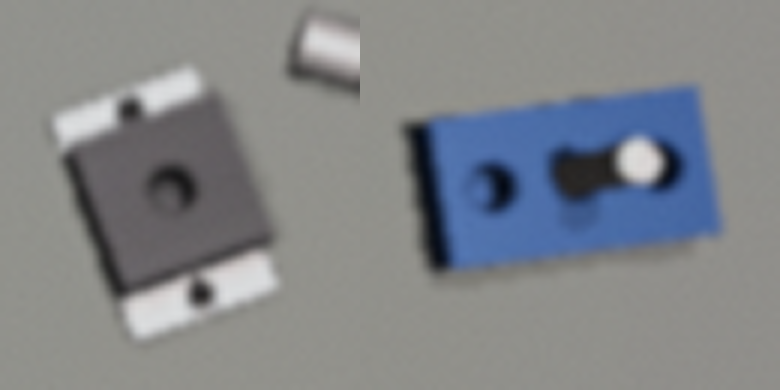

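Run:
```python
from h import *
f=grab("top");g=grab("scene")
a=f["pixels"];b=g["pixels"]
np.set_printoptions(precision=4,suppress=True)
def comps(img,mask,x0,y0,x1,y1,mn=8):
    m=np.zeros(mask.shape,np.uint8);m[y0:y1,x0:x1]=mask[y0:y1,x0:x1]
    n,l,s,c=cv2.connectedComponentsWithStats(m)
    return [(i,s[i,4],c[i]) for i in range(1,n) if s[i,4]>=mn],l
hs=lambda i:cv2.cvtColor(i,cv2.COLOR_BGR2HSV).astype(int)
for nm,fr,rois in(("top",f,dict(pin=(385,230,455,295),blk=(285,185,345,250),col=(200,160,270,240),tong=(100,170,180,300))),("scene",g,dict(pin=(130,220,190,280),blk=(235,210,290,255),col=(280,180,360,235),tong=(310,135,400,195)))):
    h=hs(fr["pixels"]);H,S,V=h[...,0],h[...,1],h[...,2]
    q=fr["pixels"]
    gray=q.mean(2)
    for k,m in dict(pin=((gray>150)&(S<60)),stock=((S>100)&(H>100)&(H<130)),col=((gray>150)&(S<50)),hole=(gray<45),dark=((gray>45)&(gray<95)),red=((S>130)&((H<8)|(H>172))),tongw=((gray>150)&(S<60)),orange=((H>12)&(H<22)&(S>90)&(V>150))).items():
        roi=dict(pin="pin",stock="pin",col="col",hole="blk",dark="blk",red="tong",tongw="tong",orange="tong")[k]
        c,l=comps(q,m.astype(np.uint8),*rois[roi])
        print(nm,k,[(int(s),cc.round(1).tolist()) for i,s,cc in c])
```

```text
top pin [(38, [431.1, 256.2])]
top stock [(1027, [418.0, 259.5])]
top col [(18, [224.9, 173.9]), (101, [254.6, 180.9]), (106, [233.8, 193.9]), (86, [211.2, 222.5]), (199, [246.6, 225.6])]
top hole [(14, [314.0, 214.5])]
top dark [(23, [338.1, 197.3]), (11, [306.3, 203.5]), (128, [307.1, 224.1]), (77, [313.2, 216.2])]
top red [(60, [147.6, 241.0]), (19, [124.1, 245.7])]
top tongw [(289, [125.6, 239.2]), (44, [152.7, 190.0]), (182, [142.6, 249.3])]
top orange []
scene pin []
scene stock [(663, [155.8, 256.0])]
scene col [(9, [326.9, 195.2])]
scene hole [(82, [270.2, 236.1]), (9, [274.0, 241.0])]
scene dark [(725, [259.3, 233.3])]
scene red [(90, [344.4, 162.3]), (113, [390.4, 172.6])]
scene tongw []
scene orange []
```

Run:
```python
from h import *
f=grab("scene")
a=f["pixels"]
r=lambda x0,y0,x1,y1,k:cv2.resize(a[y0:y1,x0:x1],None,fx=k,fy=k,interpolation=cv2.INTER_CUBIC)
cv2.imwrite("pics/c3.png",np.hstack([r(310,135,400,235,5),r(280,180,340,280,5)]))
cv2.imwrite("pics/c4.png",np.hstack([r(125,225,190,285,6),r(235,210,290,270,6)]))
```

```text
(no output)
```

View pics/c3.png

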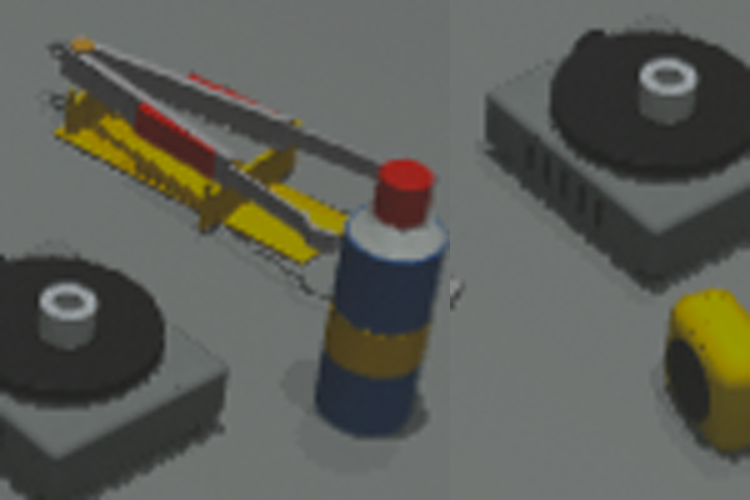

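View pics/c4.png

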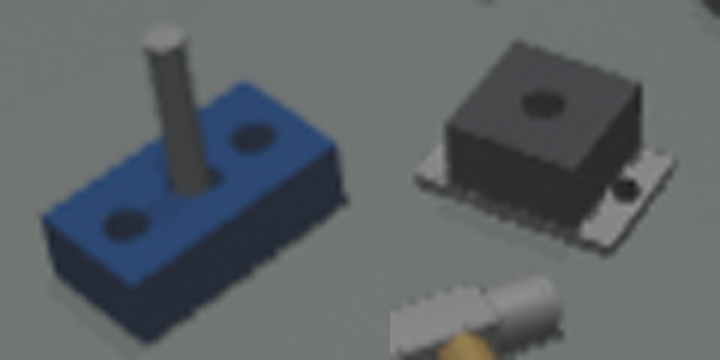

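Run:
```python
from h import *
f=grab("top");g=grab("scene")
np.set_printoptions(precision=4,suppress=True)
P={'pintop':((431.1,256.3),(152.1,231.3),.116),'hole':((313.2,216.2),(260.1,226.9),.045),'collartop':((233.9,193.9),(323.2,195.2),.082)}
for k,(u,v,z) in P.items():
    print(k,onz(f,u,z),onz(g,v,z),tri(f,u,g,v))
# stock holes
def C(x,y,x0,y0,k,sx=0): return ((x-sx+.5)/k-.5+x0,(y+.5)/k-.5+y0)
for n,p in dict(L=(125,226),R=(253,138)).items(): print('stock hole scene',n,onz(g,C(*p,125,225,6),.036))
print('stock top hole left',onz(f,C(490,188,385,230,6,360),.036))
# block corners top cam
for p in [(70,152),(207,95),(273,243),(122,294)]: print('blk corner',onz(f,C(*p,285,185,6),.045))
for p in [(518,40),(640,88),(572,170),(447,125)]: print('blk corner scene',onz(g,C(*p,235,210,6,390),.045))
riv=onz(f,C(140,446,100,170,4),.053);print('rivet',riv, onz(g,C(82,44,310,135,5),.053))
for n,p in dict(Lend=(79,58),Lap=(73,75),Lin=(79,94),Rend=(215,56),Rap=(229,73),Rin=(213,92)).items():
    X=onz(f,C(*p,100,170,4),.052);print(n,X,np.linalg.norm(X[:2]-riv[:2]))
# rest features
h=cv2.cvtColor(f["pixels"],cv2.COLOR_BGR2HSV).astype(int)
m=((h[...,0]>18)&(h[...,0]<35)&(h[...,1]>120)).astype(np.uint8)
m[:, :100]=0;m[:,180:]=0;m[:170]=0;m[300:]=0
m[:]=m; pts=np.argwhere(m)[:,::-1]
print(cv2.minAreaRect(pts.astype(np.float32)))
# hotplate disc
d=((f["pixels"].mean(2)<80)).astype(np.uint8);d[:, :205]=0;d[:,265:]=0;d[:175]=0;d[228:]=0
n,l,s,c=cv2.connectedComponentsWithStats(d);i=1+s[1:,4].argmax()
cn=max(cv2.findContours((l==i).astype(np.uint8),cv2.RETR_EXTERNAL,cv2.CHAIN_APPROX_NONE)[0],key=len)
e=cv2.fitEllipse(cn);print(e,onz(f,e[0],.06))
X=np.array([onz(f,C(*p,200,160,4,320),.046)[:2] for p in[(365,40),(572,60),(550,298),(338,275)]]);print(X)
```

```text
pintop [ 0.5017 -0.3517  0.116 ] [ 0.4998 -0.3483  0.116 ] (array([ 0.502 , -0.3501,  0.1186]), np.float64(0.0015661212635594295))
hole [ 0.6033 -0.0946  0.045 ] [ 0.6006 -0.0909  0.045 ] (array([ 0.6031, -0.0939,  0.0484]), np.float64(0.0011055914989297174))
collartop [0.6499 0.0936 0.082 ] [0.6486 0.0974 0.082 ] (array([0.65  , 0.0942, 0.0844]), np.float64(0.0019878881138322498))
stock hole scene L [ 0.5037 -0.3831  0.036 ]
stock hole scene R [ 0.4946 -0.3149  0.036 ]
stock top hole left [ 0.4969 -0.3171  0.036 ]
blk corner [ 0.6186 -0.054   0.045 ]
blk corner [ 0.642  -0.1093  0.045 ]
blk corner [ 0.5819 -0.1348  0.045 ]
blk corner [ 0.5613 -0.0744  0.045 ]
blk corner scene [ 0.5604 -0.071   0.045 ]
blk corner scene [ 0.6211 -0.0518  0.045 ]
blk corner scene [ 0.6409 -0.1096  0.045 ]
blk corner scene [ 0.5831 -0.1315  0.045 ]
rivet [0.4468 0.326  0.053 ] [0.4425 0.3325 0.053 ]
Lend [0.6799 0.3755 0.052 ] 0.2383742873600584
Lap [0.6694 0.3786 0.052 ] 0.22872905016026862
Lin [0.6576 0.3742 0.052 ] 0.2162734167938642
Rend [0.6812 0.2922 0.052 ] 0.23688728896496275
Rap [0.6707 0.2831 0.052 ] 0.22798795814072736
Rin [0.6589 0.2923 0.052 ] 0.21481958791956093
((140.51510620117188, 240.58554077148438), (83.59075164794922, 38.580345153808594), 79.99201965332031)
((232.64303588867188, 200.5334930419922), (47.61740493774414, 48.38296890258789), 85.87745666503906) [0.6383 0.0982 0.06  ]
[[0.7178 0.154 ]
 [0.7054 0.0275]
 [0.5596 0.0396]
 [0.573  0.1666]]
```

Both cameras agree within about 4 mm, and the heights match what's given:

| Point | x | y | z |
|---|---|---|---|
| Pin top | 0.501 | −0.350 | 0.116 |
| Block hole | 0.602 | −0.093 | 0.045 |
| Collar | 0.649 | 0.095 | not measured |
| Tongs grip | about 0.55 | 0.328 | not measured |

First move: turn the tool yaw to 0 and head for the pin.

apply_moves(
  moves="100 0 0 0 0 0 0.12; 100 0 0 0 0 0 0.12; 100 0.028 -0.025 0 0 0 0.01; 100 0.028 -0.025 0 0 0 0; 100 0.028 -0.025 0 0 0 0",
)

```text
time: 0.82
eef_pos: [0.251, -0.5781, 0.2093]
eef_rot: [0.0, 1.0, -0.001, -0.0]
wrist_force: [1.2, 0.1, 0.2]
finger_gap: 0.0878
```

apply_moves(
  moves="100 0.028 -0.025 0 0 0 0; 100 0.028 -0.025 0 0 0 0; 100 0.028 -0.025 0 0 0 0; 100 0.028 -0.025 0 0 0 0; 100 0.028 -0.025 0 0 0 0",
)

```text
time: 1.23
eef_pos: [0.3918, -0.4525, 0.2096]
eef_rot: [0.0, 1.0, -0.0, 0.0]
wrist_force: [-1.0, -1.4, -0.3]
finger_gap: 0.0877
```

apply_moves(
  moves="100 0.0273 -0.0256 0 0 0 0; 100 0.0273 -0.0256 0 0 0 0; 100 0.0273 -0.0256 0 0 0 0; 100 0.0273 -0.0256 0 0 0 0; 100 0 0 0.02 0 0 0",
)

```text
time: 1.65
eef_pos: [0.5092, -0.3446, 0.193]
eef_rot: [-0.0, 1.0, 0.005, 0.005]
wrist_force: [1.7, 0.8, 0.8]
finger_gap: 0.0879
```

Run:
```python
from h import *
np.set_printoptions(precision=4,suppress=True)
s=ctrl.observe();print(s["eef_pos"],s["wrist_force"])
f=grab("scene");g=grab("top")
r=lambda a,x0,y0,x1,y1,k:cv2.resize(a[y0:y1,x0:x1],None,fx=k,fy=k,interpolation=cv2.INTER_CUBIC)
cv2.imwrite("pics/d1.png",np.hstack([r(f["pixels"],100,160,200,290,4),r(g["pixels"],370,190,470,320,4)]))
```

```text
[ 0.5092 -0.3446  0.193 ] [1.7414 0.8455 0.7554]
```

View pics/d1.png

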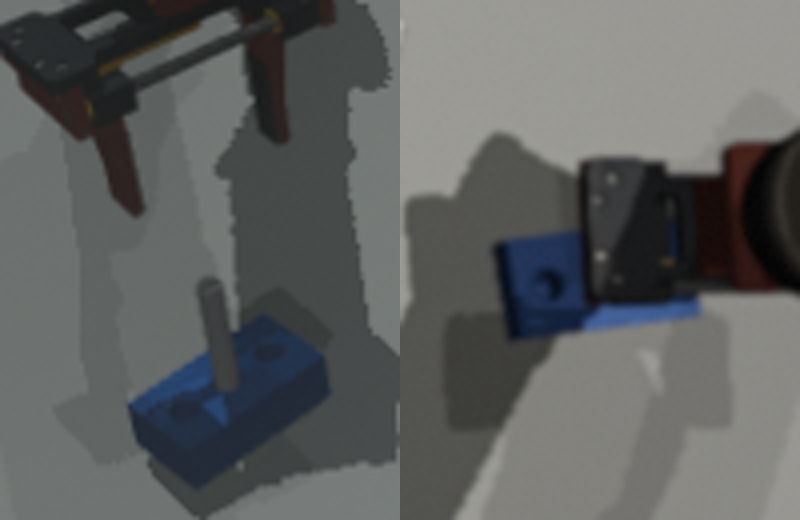

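apply_moves(
  moves="100 0 0 0.01 0 0 0; 100 0 0 0 0 0 0; 100 0 0 0 0 0 0",
)

```text
time: 2.0
eef_pos: [0.4987, -0.3527, 0.1793]
eef_rot: [0.0, 1.0, -0.001, -0.0]
wrist_force: [-0.2, -0.1, 0.3]
finger_gap: 0.0879
```

Run:
```python
from h import *
np.set_printoptions(precision=4,suppress=True)
s=ctrl.observe();print(s["eef_pos"],s["eef_rot"],s["wrist_force"])
f=grab("scene")
e=s["eef_pos"]
for d in(-.044,0,.044): print(proj(f,[e[0],e[1]+d,e[2]-.011]))
print('pin proj for xy', [proj(f,[x,y,.116]) for x,y in((.501,-.35),)])
r=lambda a,x0,y0,x1,y1,k:cv2.resize(a[y0:y1,x0:x1],None,fx=k,fy=k,interpolation=cv2.INTER_CUBIC)
cv2.imwrite("pics/d2.png",r(f["pixels"],100,170,200,260,7))
```

```text
[ 0.4987 -0.3527  0.1793] [ 0.0001  1.     -0.0014 -0.0004] [-0.2376 -0.0533  0.2879]
[130.5011 223.6335]
[147.0692 215.3952]
[163.0458 207.4587]
pin proj for xy [array([151.7605, 231.8504])]
```

View pics/d2.png

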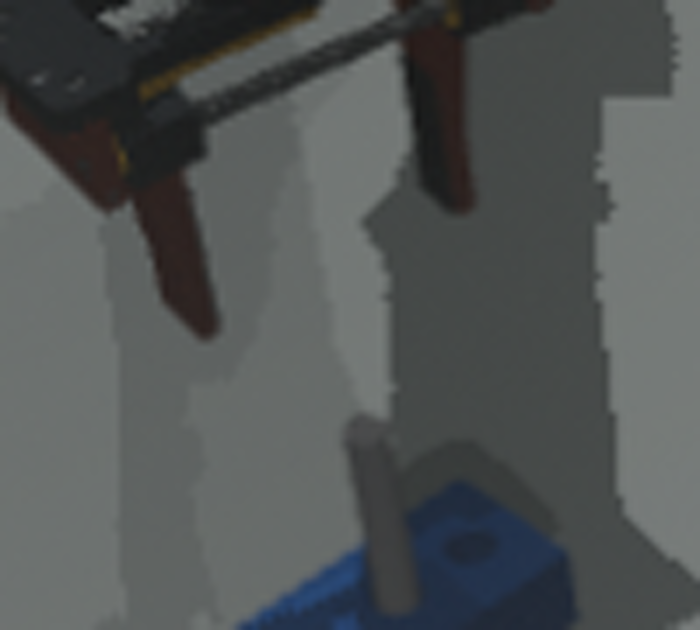

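The visible fingertips sit about 6 px higher than predicted, while the body is where it should be. I'll allow for both readings by gripping slightly lower, still clear of the stock.

apply_moves(
  moves="100 0.002 -0.002 0.025 0 0 0; 100 0 0 0.03 0 0 0; 100 0 0 0.03 0 0 0; 100 0 0 0.026 0 0 0; 100 0 0 0 0 0 0",
)

```text
time: 2.47
eef_pos: [0.4984, -0.3484, 0.0641]
eef_rot: [-0.002, 1.0, -0.001, -0.003]
wrist_force: [-0.8, -0.0, 0.1]
finger_gap: 0.0875
```

apply_moves(
  moves="100 0 0 0 0 0 0; 100 0 0 0 0 0 0",
)

```text
time: 2.63
eef_pos: [0.5028, -0.3506, 0.0702]
eef_rot: [0.001, 1.0, -0.001, 0.001]
wrist_force: [0.6, -0.2, -0.3]
finger_gap: 0.0882
```

Run:
```python
from h import *
np.set_printoptions(precision=4,suppress=True)
s=ctrl.observe();print(s["eef_pos"],s["eef_rot"],s["wrist_force"])
f=grab("scene")
e=s["eef_pos"]
for d in(-.044,0,.044): print(proj(f,[e[0],e[1]+d,e[2]-.011]))
crop(f,100,190,200,280,7,"d3")
```

```text
[ 0.5028 -0.3506  0.0702] [ 0.0007  1.     -0.0005  0.0011] [ 0.5562 -0.1541 -0.3435]
[139.7113 257.6344]
[155.2058 249.2462]
[170.1781 241.143 ]
```

View pics/d3.png

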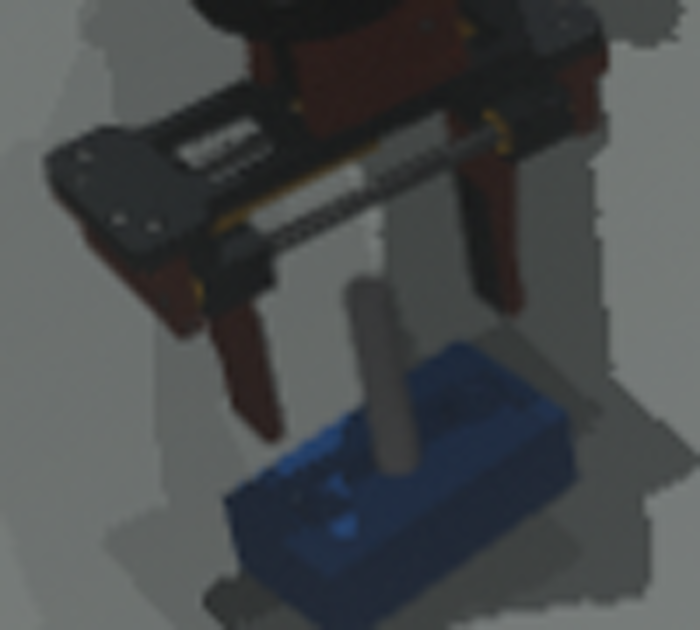

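Fingers straddle the pin, with tips at crop (275,438) and (513,315) and the pin between them. Closing now.

apply_moves(
  moves="10 0 0 0 0 0 0; 10 0 0 0 0 0 0; 10 0 0 0 0 0 0; 10 0 0 0 0 0 0; 10 0 0 0 0 0 0",
)

```text
time: 3.1
eef_pos: [0.5021, -0.3495, 0.0687]
eef_rot: [0.0, 1.0, -0.0, 0.0]
wrist_force: [-0.0, 1.1, -0.6]
finger_gap: 0.0578
```

apply_moves(
  moves="10 0 0 0 0 0 0; 10 0 0 0 0 0 0; 10 0 0 0 0 0 0",
)

```text
time: 3.35
eef_pos: [0.5019, -0.3494, 0.0683]
eef_rot: [-0.0, 1.0, -0.0, -0.0]
wrist_force: [0.2, 0.5, -0.2]
finger_gap: 0.0382
```

Run:
```python
from h import *
np.set_printoptions(precision=4,suppress=True)
s=ctrl.observe();print(s["eef_pos"],s["eef_rot"],s["wrist_force"],s["moment"],s["finger_gap"])
f=grab("scene")
crop(f,100,190,200,280,7,"d4")
```

```text
[ 0.5019 -0.3494  0.0683] [-0.      1.     -0.0001 -0.0001] [ 0.215   0.4847 -0.2486] [-0.0099 -0.035   0.0016] 0.038238953573035875
```

View pics/d4.png

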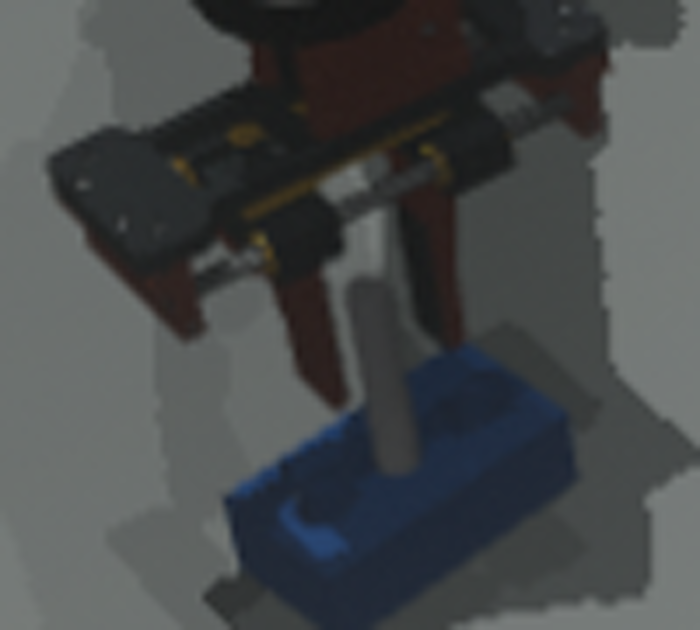

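apply_moves(
  moves="10 0 0 0 0 0 0; 10 0 0 0 0 0 0; 10 0 0 0 0 0 0; 10 0 0 0 0 0 0; 10 0 0 0 0 0 0",
)

```text
time: 3.82
eef_pos: [0.5019, -0.3495, 0.0683]
eef_rot: [0.0, 1.0, -0.0, -0.0]
wrist_force: [-0.2, -0.5, -0.2]
finger_gap: 0.0158
```

Run:
```python
from h import *
np.set_printoptions(precision=4,suppress=True)
s=ctrl.observe();print(s["eef_pos"],s["eef_rot"],s["wrist_force"],s["moment"],s["finger_gap"])
f=grab("scene")
crop(f,100,190,200,280,7,"d5")
```

```text
[ 0.5019 -0.3495  0.0683] [ 0.      1.     -0.0001 -0.    ] [-0.2292 -0.4618 -0.1508] [-0.0031 -0.0208 -0.0295] 0.015760060708959796
```

View pics/d5.png

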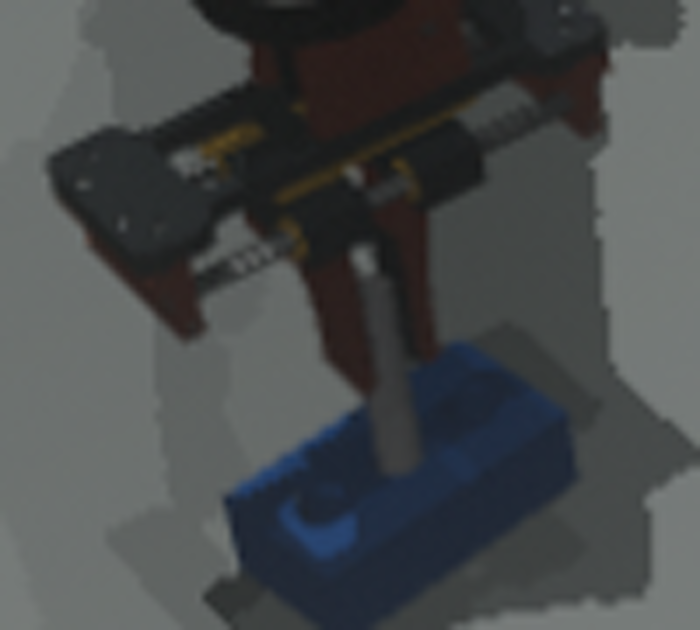

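Gripped at 15.8 mm with no side force. Lifting the pin.

apply_moves(
  moves="0 0 0 -0.01 0 0 0; 0 0 0 -0.02 0 0 0; 0 0 0 -0.03 0 0 0; 0 0 0 -0.03 0 0 0; 0 0 0 0 0 0 0",
)

```text
time: 4.28
eef_pos: [0.5051, -0.3514, 0.1651]
eef_rot: [0.002, 1.0, -0.0, 0.004]
wrist_force: [1.2, -0.7, -1.9]
finger_gap: 0.0152
```

apply_moves(
  moves="0 0.013 -0.03 0 0 0 0; 0 0.013 -0.034 0 0 0 0; 0 0.013 -0.034 0 0 0 0; 0 0.013 -0.034 0 0 0 0; 0 0.013 -0.034 0 0 0 0",
)

```text
time: 4.7
eef_pos: [0.5669, -0.1818, 0.1585]
eef_rot: [-0.0, 1.0, -0.0, -0.0]
wrist_force: [0.6, -0.5, -1.8]
finger_gap: 0.0155
```

apply_moves(
  moves="0 0.013 -0.034 0 0 0 0; 0 0.013 -0.034 0 0 0 0; 0 0.008 -0.02 0 0 0 0; 0 0 0 0 0 0 0; 0 0 0 0 0 0 0",
)

```text
time: 5.12
eef_pos: [0.601, -0.0935, 0.1582]
eef_rot: [-0.0, 1.0, 0.002, -0.0]
wrist_force: [0.0, -1.0, -1.2]
finger_gap: 0.0156
```

Run:
```python
from h import *
np.set_printoptions(precision=4,suppress=True)
s=ctrl.observe();print(s["eef_pos"],s["eef_rot"],s["wrist_force"],s["moment"],s["finger_gap"])
f=grab("scene");g=grab("top")
crop(f,220,150,310,250,6,"e1");crop(g,270,160,390,260,6,"e2")
```

```text
[ 0.601  -0.0935  0.1582] [-0.0003  1.      0.0017 -0.0003] [ 0.0084 -0.9792 -1.2259] [-0.0471  0.0644 -0.0477] 0.015551123067620664
```

View pics/e1.png

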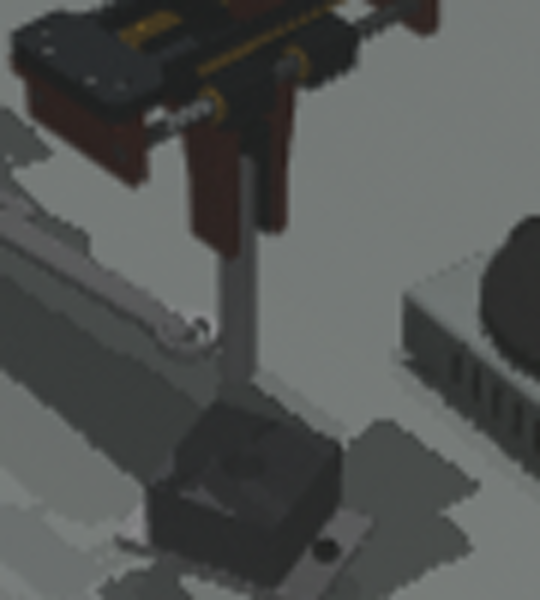

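View pics/e2.png

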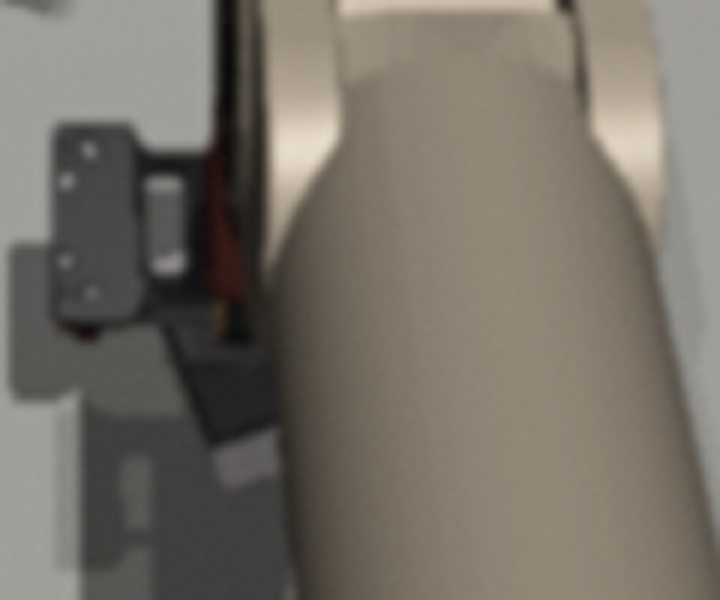

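Run:
```python
from h import *
np.set_printoptions(precision=4,suppress=True)
f=grab("scene");
print(proj(f,[.600,-.094,.0959]),proj(f,[.600,-.094,.14]))
print(onz(f,(260.1,226.9),.045),onz(f,(259.7,215.3),.0959))
a=f["pixels"][205:222,245:275].mean(2).astype(int)
print(a)
```

```text
[258.9589 212.6354] [258.8409 199.3231]
[ 0.6006 -0.0909  0.045 ] [ 0.6092 -0.0995  0.0959]
[[ 57  84  80  83  85  81  63  76 111  82  78  63  65  65  64  62  84 117
  119 120 120 120 119 120 120 119 120 119 120 119]
 [ 64  72  85  74  76  68  59 111 116  94  76  63  65  64  64  62  84 117
  120 120 119 119 120 120 119 119 119 120 119 119]
 [ 72  60  68  82  76  82  80  82  88  81  61  62  65  65  64  62  84 117
  120 120 119 119 120 120 120 120 120 120 119 119]
 [ 73  64  61  63  66  75  76  75  67  63  59  62  64  64  63  61  85 117
  119 120 119 120 120 120 119 119 120 120 119 119]
 [ 73  72  65  63  64  66  65  64  69  60  62  62  65  65  64  61  84 117
  120 120 119 120 119 120 119 120 120 119 120 120]
 [ 73  74  73  73  67  65  64  66  72  73  63  62  65  64  65  61  83 115
  120 120 119 120 119 120 119 120 120 119 120 120]
 [ 71  73  72  72  73  73  72  72  73  73  63  62  64  65  64  61  79 104
  116 117 119 120 120 120 120 120 120 119 120 119]
 [ 59  70  72  73  73  74  73  73  73  72  67  63  64  65  64  61  93 105
  107 107 117 119 120 119 120 120 119 119 120 120]
 [ 60  6
[... 417 characters left out ...]
 58  59  60  59  59  60
   59  59  98 105 106 106 106 117 117 120 120 120]
 [ 59  60  59  60  59  60  60  70  71  59  48  44  47  53  54  57  58  59
   59  59  59  99 106 107 106 106 106 116 120 119]
 [ 60  60  60  59  60  60  59  59  58  51  45  44  44  44  44  46  53  57
   57  59  60  59  98 100 106 106 106 106 117 120]
 [ 59  60  60  59  59  59  60  58  52  46  45  45  45  45  44  44  45  45
   48  54  58  59  59  59  98 106 107 107 107 117]
 [ 60  60  59  60  59  59  59  54  45  45  46  45  45  45  44  46  45  45
   44  44  45  52  56  59  59  97 106 106 107 106]
 [ 60  60  59  59  60  60  54  46  44  46  45  44  45  44  46  45  45  44
   43  43  47  51  52  52  54  56  98 100 104 107]]
```

Run:
```python
from h import *
np.set_printoptions(precision=4,suppress=True)
f=grab("scene")
a=cv2.imread("pics/scene0.png")
print(a[220:236,250:272].mean(2).astype(int))
for z in(.045,.0959):print(proj(f,[.6,-.094,z]), proj(f,[.602,-.093,z]))
b=cv2.imread("pics/top0.png");print(b[208:226,304:324].mean(2).astype(int))
p=a[226:270,130:190]
print(cv2.imread("pics/scene0.png")[228:262,144:168].mean(2).astype(int))
```

```text
[[114 113 101  76  74  74  74  74  73  73  74  74  73  73  73  73  81  98
  107 110 111 114]
 [115 102  77  74  74  74  73  73  72  73  74  73  73  73  73  74  73  73
   74  81  98 109]
 [111  86  74  73  74  74  74  72  73  73  72  72  72  73  73  73  73  72
   73  74  72  81]
 [ 86  74  74  74  73  73  73  74  74  72  73  72  73  73  73  72  73  74
   73  73  73  73]
 [ 75  73  74  74  73  73  72  73  72  70  68  70  71  72  72  72  73  73
   73  73  74  74]
 [ 74  74  74  74  73  73  73  68  65  53  53  58  58  66  71  73  73  73
   73  74  73  73]
 [ 74  73  73  73  72  73  72  51  45  45  45  45  45  51  67  73  73  72
   73  74  73  72]
 [ 73  73  73  72  73  72  70  50  46  45  45  45  45  44  65  72  73  73
   73  73  73  73]
 [ 74  73  72  73  73  72  71  59  47  46  46  46  47  51  69  72  73  74
   73  73  73  73]
 [ 73  72  71  72  72  71  72  71  59  55  52  51  60  66  72  73  73  73
   73  73  73  72]
 [ 72  72  73  72  72  71  72  73  73  72  72  73  73  73  72  73  73  73
   73  73  73  63]
 [ 72  72  73  72  72  71  72  73  72  72  72  73  72  73  73  73  72  72
   
[... 4734 characters left out ...]
77  77  77  76  77  77  76  68  56  62  64  64  63  61  55  52  60
   71  77  77  77  77  77]
 [ 77  76  77  76  77  77  77  76  69  58  61  64  64  64  63  64  63  71
   77  77  76  76  77  77]
 [ 77  77  77  76  77  77  76  74  71  69  67  67  68  68  71  75  77  77
   77  77  77  77  76  74]
 [ 76  75  76  78  79  76  74  72  72  72  71  71  72  74  77  76  77  76
   77  76  77  76  72  63]
 [ 72  68  67  69  75  72  73  73  72  72  73  73  75  76  77  77  77  77
   77  76  74  67  56  47]
 [ 59  53  53  52  58  64  71  72  73  73  73  77  77  76  76  76  77  77
   77  74  63  50  46  46]
 [ 45  46  46  46  47  56  68  72  72  74  75  77  77  77  77  77  77  75
   69  62  50  45  46  46]]
```

apply_moves(
  moves="0 0 0 0 0 0 0; 0 0 0 0 0 0 0",
)

```text
time: 5.48
eef_pos: [0.6006, -0.0967, 0.1584]
eef_rot: [0.0, 1.0, -0.001, -0.0]
wrist_force: [0.4, 0.3, -1.3]
finger_gap: 0.0154
```

Run:
```python
from h import *
np.set_printoptions(precision=4,suppress=True,linewidth=150)
f=grab("scene");s=ctrl.observe();print(s["eef_pos"],s["eef_rot"],s["wrist_force"],s["moment"])
crop(f,230,165,290,240,8,"e3")
print(f["pixels"][185:217,252:265].mean(2).astype(int))
for z in (.16,.14,.12,.1): print(z,proj(f,[.6,-.094,z]))
```

```text
[ 0.6007 -0.0964  0.1584] [ 0.0001  1.     -0.0008 -0.    ] [-0.4105 -0.5142 -1.897 ] [ 0.0562 -0.0244 -0.0182]
[[ 37  37  37  37  39  38  41  60  59  43  33  33  38]
 [ 38  37  38  38  40  38  43  59  60  42  33  32  38]
 [ 37  38  38  38  39  38  43  59  59  42  33  33  40]
 [ 37  37  38  38  40  38  43  59  60  52  51  37  47]
 [ 42  38  39  38  39  39  43  60  59  83  99  66  84]
 [ 76  50  39  38  39  39  43  60  60  83 117 118 119]
 [119  90  58  40  38  38  43  59  59  84 117 119 119]
 [119 119 103  55  40  39  44  60  59  83 116 119 119]
 [119 119 119  77  50  44  54  61  60  83 117 119 119]
 [119 120 120  76  61  60  61  61  59  83 117 119 118]
 [119 119 120  76  61  61  62  61  61  84 117 119 119]
 [120 119 120  78  61  62  61  62  61  83 117 119 120]
 [120 120 119  78  61  62  62  63  62  83 118 119 119]
 [120 120 119  78  61  62  62  64  63  85 117 119 120]
 [120 120 119  79  61  62  62  64  62  84 117 120 119]
 [120 120 120  77  61  62  64  64  62  84 118 120 119]
 [125 122 122  80  62  62  64  64  63  85 117 119 120]
 [130 126 130  94  64  62  65  64  62  85 117 119 120
[... 171 characters left out ...]
2 116  94  94  65  64  65  64  62  84 118 120 119]
 [ 83  88  82  63  61  64  65  64  62  84 117 119 120]
 [ 75  67  63  63  62  64  64  64  62  85 117 119 119]
 [ 65  70  60  63  62  64  65  64  61  85 118 120 120]
 [ 66  71  73  65  62  64  65  64  62  83 115 120 119]
 [ 73  73  72  64  61  63  64  64  62  78 105 116 117]
 [ 73  73  73  66  63  64  64  65  61  82 105 106 106]
 [ 73  73  73  73  65  64  64  63  60  98 106 106 106]
 [ 73  73  73  71  60  61  60  59  59  58  98 106 106]
 [ 72  73  72  63  59  60  59  59  59  59  60  98 101]
 [ 72  73  73  69  55  57  58  59  59  60  60  60  59]]
0.16 [258.7862 193.0918]
0.14 [258.8409 199.3231]
0.12 [258.8949 205.4321]
0.1 [258.9481 211.4219]
```

View pics/e3.png

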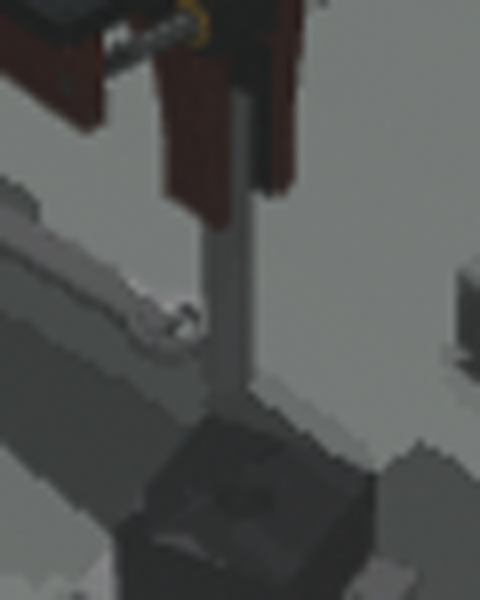

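apply_moves(
  moves="0 0.0025 -0.0037 0.01 0 0 0; 0 0 0 0.02 0 0 0; 0 0 0 0.01 0 0 0; 0 0 0 0 0 0 0; 0 0 0 0 0 0 0",
)

```text
time: 5.95
eef_pos: [0.6028, -0.0917, 0.1175]
eef_rot: [-0.0, 1.0, -0.0, -0.001]
wrist_force: [0.2, 0.7, -1.0]
finger_gap: 0.0154
```

apply_moves(
  moves="0 0 0 0 0 0 0; 0 0 0 0 0 0 0",
)

```text
time: 6.12
eef_pos: [0.6041, -0.0919, 0.1192]
eef_rot: [0.0, 1.0, -0.0, 0.001]
wrist_force: [0.1, 0.3, -1.3]
finger_gap: 0.0155
```

Run:
```python
from h import *
np.set_printoptions(precision=4,suppress=True,linewidth=150)
f=grab("scene");s=ctrl.observe();print(s["eef_pos"],s["eef_rot"],s["wrist_force"],s["moment"])
crop(f,230,165,290,240,8,"e4")
print(f["pixels"][205:234,252:268].mean(2).astype(int))
print(proj(f,[.6031,-.0922,.056]))
```

```text
[ 0.6041 -0.0919  0.1193] [ 0.0001  1.     -0.0002  0.0008] [-0.6068 -0.0157 -1.7465] [ 0.0381  0.058  -0.0318]
[[ 76 111  83 136  98 101  56  42  50  61  59  56 116 119 120 120]
 [112 116  94 121  80 100  63  55  61  62  59  56 116 120 120 120]
 [ 82  88  81  64  89 100  63  60  61  61  60  56 116 120 120 119]
 [ 75  67  63  66 116  98  63  60  62  61  60  55 116 119 120 120]
 [ 64  70  60  72 111  98  63  61  62  62  60  57 116 120 119 120]
 [ 66  72  73  73  72  90  61  62  62  62  63  58 117 120 120 119]
 [ 73  72  72  73  72  61  59  62  62  62  62  58 114 118 119 120]
 [ 72  72  73  72  72  60  57  61  63  64  63  59 103 106 117 117]
 [ 73  73  73  73  72  61  59  62  62  64  63  59 103 106 106 107]
 [ 73  73  73  73  73  63  58  61  63  63  63  59 104 107 106 107]
 [ 71  72  73  73  72  63  59  61  65  64  64  58  98 101 106 106]
 [ 59  69  73  70  63  69  60  62  65  65  63  58  59  58  97 106]
 [ 59  59  68  50  44  49  58  62  64  64  63  58  59  59  59  98]
 [ 59  58  51  44  43  43  58  62  65  65  62  58  58  60  59  59]
 [ 58  51  45  45  45  44  58  63  66  65  63  59 
[... 275 characters left out ...]
  41  43]
 [ 44  44  45  44  44  44  51  60  63  63  60  49  41  42  42  48]
 [ 44  45  43  44  44  44  44  45  50  52  43  42  42  47  47  46]
 [ 44  44  40  43  44  40  41  42  41  41  41  42  46  48  47  48]
 [ 42  42  41  42  41  40  41  41  42  43  42  39  45  48  48  48]
 [ 41  41  42  41  41  41  41  42  42  42  43  41  50  51  49  48]
 [ 41  41  41  42  42  42  43  43  44  43  47  47  51  52  52  48]
 [ 41  42  42  42  47  48  48  47  47  47  49  47  51  52  52  52]
 [ 46  48  47  47  48  48  48  47  47  48  47  48  48  50  51  52]
 [ 61  68  70  55  48  49  48  47  48  47  47  48  47  49  51  51]
 [ 58  65  67  69  54  48  47  48  47  47  49  48  48  47  48  49]]
[260.3517 224.4806]
```

View pics/e4.png

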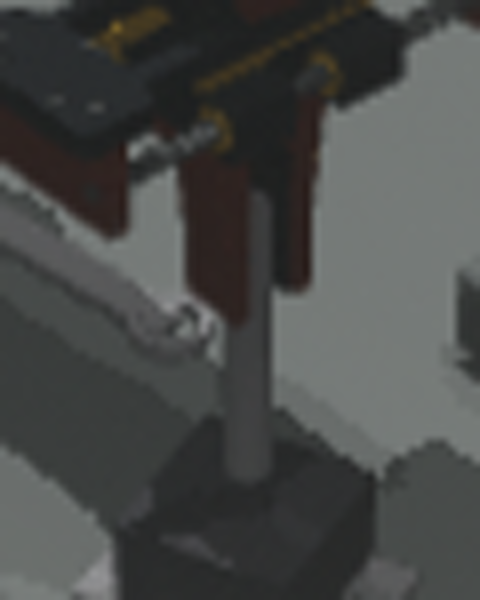

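In the scene view the pin centre is at column 260.5 and the hole at 260.1. The foot arc is at row 225.1 against an expected 225.3, so they're aligned within about 1 mm. I'll apply a small correction and lower it.

apply_moves(
  moves="0 -0.0005 0.0005 0.006 0 0 0; 0 0 0 0.004 0 0 0; 0 0 0 0.004 0 0 0; 0 0 0 0.004 0 0 0; 0 0 0 0.004 0 0 0",
)

```text
time: 6.58
eef_pos: [0.6032, -0.0924, 0.096]
eef_rot: [0.0, 1.0, -0.0, 0.0]
wrist_force: [1.3, 0.6, -1.4]
finger_gap: 0.0153
```

apply_moves(
  moves="0 0 0 0.004 0 0 0; 0 0 0 0.004 0 0 0; 0 0 0 0.004 0 0 0; 0 0 0 0.004 0 0 0; 0 0 0 0 0 0 0",
)

```text
time: 7.0
eef_pos: [0.603, -0.0924, 0.0795]
eef_rot: [0.0, 1.0, -0.0, -0.0]
wrist_force: [1.8, -1.3, -3.8]
finger_gap: 0.0156
```

apply_moves(
  moves="0 0 0 0.003 0 0 0; 0 0 0 0.003 0 0 0; 0 0 0 0.002 0 0 0; 0 0 0 0.001 0 0 0; 0 0 0 0 0 0 0",
)

```text
time: 7.42
eef_pos: [0.6035, -0.0924, 0.0723]
eef_rot: [0.0, 1.0, -0.0, 0.001]
wrist_force: [0.2, -0.8, 5.6]
finger_gap: 0.0157
```

Bottom contact at TCP z 0.0723, as predicted, with +5.6 N. Releasing.

apply_moves(
  moves="100 0 0 0 0 0 0; 100 0 0 0 0 0 0; 100 0 0 0 0 0 0; 100 0 0 0 0 0 0; 100 0 0 0 0 0 0",
)

```text
time: 7.83
eef_pos: [0.6027, -0.0922, 0.0711]
eef_rot: [-0.0, 1.0, -0.0, -0.0]
wrist_force: [0.5, -0.6, -0.1]
finger_gap: 0.0451
```

apply_moves(
  moves="100 0 0 -0.01 0 0 0; 100 0 0 -0.03 0 0 0; 100 0 0 -0.04 0 0 0; 100 0 0 -0.04 0 0 0; 100 0 0 -0.01 0 0 0",
)

```text
time: 8.25
eef_pos: [0.6064, -0.0924, 0.2089]
eef_rot: [0.0, 1.0, -0.0, 0.005]
wrist_force: [0.7, -0.9, 0.7]
finger_gap: 0.0789
```

apply_moves(
  moves="100 -0.005 -0.038 0 0 0 0; 100 -0.005 -0.04 0 0 0 0; 100 -0.005 -0.04 0 0 0 0; 100 -0.005 -0.04 0 0 0 0; 100 -0.005 -0.04 0 0 0 0",
)

```text
time: 8.67
eef_pos: [0.5775, 0.1074, 0.2021]
eef_rot: [-0.0, 1.0, -0.0, 0.0]
wrist_force: [0.3, 1.4, -0.1]
finger_gap: 0.0878
```

Run:
```python
from h import *
np.set_printoptions(precision=4,suppress=True,linewidth=150)
f=grab("scene");g=grab("top");s=ctrl.observe();print(s["eef_pos"],s["eef_rot"],s["wrist_force"],s["moment"])
r=lambda a,x0,y0,x1,y1,k:cv2.resize(a[y0:y1,x0:x1],None,fx=k,fy=k,interpolation=cv2.INTER_CUBIC)
cv2.imwrite("pics/g1.png",np.hstack([r(f["pixels"],230,180,300,260,5),r(g["pixels"],280,170,360,250,5)]))
for z in (.045,.12):print(proj(f,[.6025,-.0925,z]),proj(g,[.6025,-.0925,z]))
```

```text
[0.5762 0.1151 0.2022] [-0.0023  1.      0.0058  0.0001] [-0.9541 -0.4332 -0.0286] [ 0.0172 -0.0415 -0.0211]
[260.1383 227.5272] [312.3274 216.5414]
[259.9816 205.6513] [314.9563 211.2827]
```

View pics/g1.png

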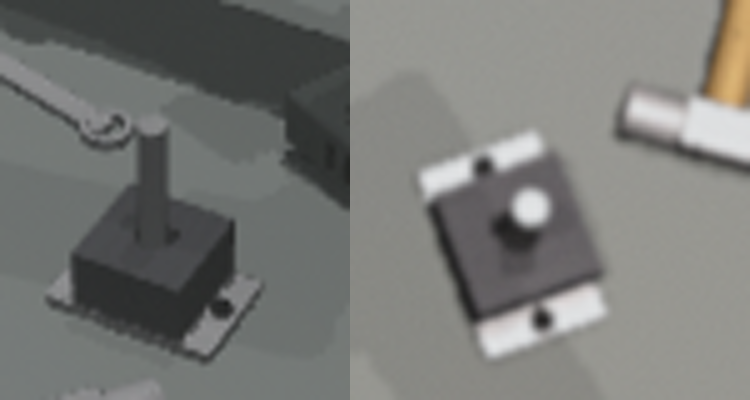

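The pin is home: its top is at scene (260,205) against a predicted (260,205.7), and top (315.8,211.6) against (315,211.3). Next I'll measure the tongs' axis from the two arm edges while moving over.

apply_moves(
  moves="100 -0.0045 -0.037 0 0 0 0; 100 -0.0045 -0.037 0 0 0 0; 100 -0.0045 -0.037 0 0 0 0; 100 -0.0045 -0.037 0 0 0 0; 100 -0.0045 -0.037 0 0 0 0",
)

```text
time: 9.18
eef_pos: [0.5554, 0.2918, 0.2019]
eef_rot: [0.0, 1.0, -0.0, 0.0]
wrist_force: [0.8, 0.4, -0.4]
finger_gap: 0.088
```

Run:
```python
from h import *
np.set_printoptions(precision=4,suppress=True,linewidth=150)
print(ctrl.observe()["eef_pos"])
a=cv2.imread("pics/top0.png");f=grab("top")
h=cv2.cvtColor(a,cv2.COLOR_BGR2HSV).astype(int);gray=a.mean(2)
m=((gray>150)&(h[...,1]<60)).astype(np.uint8);m[:,:100]=0;m[:,180:]=0;m[:202]=0;m[275:]=0
n,l,s,c=cv2.connectedComponentsWithStats(m)
L=[]
for i in range(1,n):
    if s[i,4]<60: continue
    p=np.argwhere(l==i)[:,::-1]
    X=np.array([onz(f,q,.052)[:2] for q in p],np.float32)
    vx,vy,x0,y0=cv2.fitLine(X,cv2.DIST_HUBER,0,.01,.01).ravel()
    if vx<0: vx,vy=-vx,-vy
    print(i,s[i],vx,vy,x0,y0,'yaw',np.degrees(np.arctan2(vy,vx)),'y@.55',y0+vy/vx*(.55-x0),'y@.447',y0+vy/vx*(.447-x0),'rng',X[:,0].min(),X[:,0].max())
# red grips
r=((h[...,1]>130)&((h[...,0]<8)|(h[...,0]>172))).astype(np.uint8);r[:,:100]=0;r[:,180:]=0;r[:200]=0
p=np.argwhere(r)[:,::-1]
X=np.array([onz(f,q,.05) for q in p]);print(X[X[:,1]>.33].min(0),X[X[:,1]>.33].max(0),X[X[:,1]<.33].min(0),X[X[:,1]<.33].max(0))
# can
for q,z in (((172,138),.164),): print('can',onz(f,q,z))
```

```text
[0.5554 0.2918 0.2019]
1 [120 202  13  73 220] 0.98003584 0.19882078 0.52881306 0.34907582 yaw 11.46801 y@.55 0.35337403 y@.447 0.33247834 rng 0.463323 0.6357194
4 [138 218  12  57 164] 0.99375385 -0.1115944 0.5289305 0.3099478 yaw -6.4072347 y@.55 0.30758178 y@.447 0.31914824 rng 0.4634618 0.59684044
[0.5176 0.3534 0.05  ] [0.5486 0.3598 0.05  ] [0.5179 0.2971 0.05  ] [0.5754 0.3056 0.05  ]
can [0.7595 0.2268 0.164 ]
```

apply_moves(
  moves="100 -0.005 -0.04 0 0 0 0; 100 0 0 0.03 0 0 -0.035; 100 0 0 0.04 0 0 0; 100 0 0 0.03 0 0 0; 100 0 0 0 0 0 0",
)

```text
time: 9.65
eef_pos: [0.547, 0.3273, 0.0952]
eef_rot: [0.003, 1.0, 0.018, -0.005]
wrist_force: [-0.9, -0.8, -0.5]
finger_gap: 0.088
```

apply_moves(
  moves="100 0 0 0 0 0 0; 100 0 0 0 0 0 0",
)

```text
time: 9.82
eef_pos: [0.5518, 0.3311, 0.1034]
eef_rot: [-0.001, 1.0, 0.017, 0.001]
wrist_force: [0.1, 0.6, 0.4]
finger_gap: 0.0879
```

Run:
```python
from h import *
np.set_printoptions(precision=4,suppress=True,linewidth=150)
f=grab("scene");g=grab("top");s=ctrl.observe();print(s["eef_pos"],s["eef_rot"],s["wrist_force"],s["moment"])
r=lambda a,x0,y0,x1,y1,k:cv2.resize(a[y0:y1,x0:x1],None,fx=k,fy=k,interpolation=cv2.INTER_CUBIC)
cv2.imwrite("pics/t1.png",np.hstack([r(f["pixels"],310,100,400,200,5),r(g["pixels"],90,170,160,270,5)]))
```

```text
[0.5522 0.3315 0.1042] [-0.0011  0.9999  0.0171  0.0018] [-0.1398  0.4503  0.5307] [-0.0216 -0.0396  0.0255]
```

View pics/t1.png

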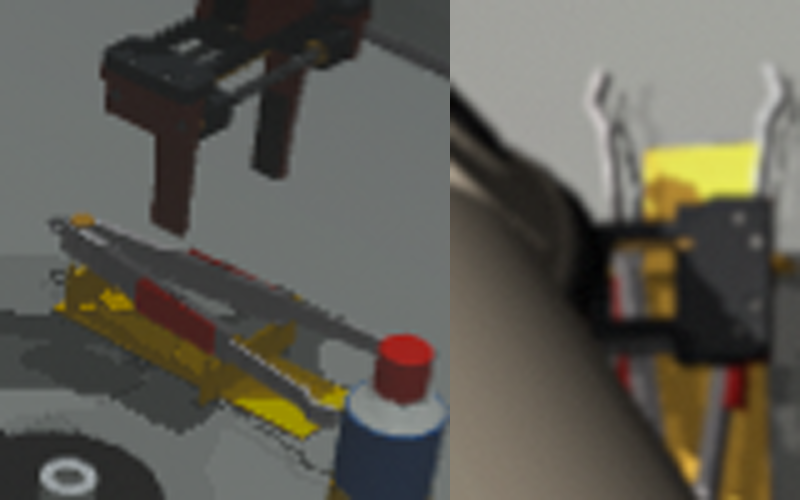

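Run:
```python
from h import *
np.set_printoptions(precision=4,suppress=True,linewidth=150)
f=grab("scene")
n=lambda X:((proj(f,X)-[310,100]+.5)*5).round(0)
print('red centre',n([.550,.3015,.042]),'fwd end',n([.583,.3015,.042]),'back end',n([.517,.3015,.042]))
print('R finger tip spec',n([.552,.2875-.005,.093]),'L',n([.552,.3755+.005,.093]))
print('R finger tip +16',n([.552,.2875-.005,.109]),'L',n([.552,.3755+.005,.109]))
print(ctrl.observe()["eef_pos"])
```

```text
red centre [173. 322.] fwd end [213. 345.] back end [134. 299.]
R finger tip spec [163. 266.] L [266. 209.]
R finger tip +16 [166. 244.] L [270. 188.]
[0.5521 0.3315 0.104 ]
```

apply_moves(
  moves="100 -0.002 0 0.025 0 0 0; 100 0 0 0.025 0 0 0; 100 0 0 0.02 0 0 0; 100 0 0 0.008 0 0 0; 100 0 0 0 0 0 0",
)

```text
time: 10.38
eef_pos: [0.548, 0.3301, 0.0226]
eef_rot: [0.001, 1.0, 0.017, -0.001]
wrist_force: [0.6, 0.4, -0.2]
finger_gap: 0.088
```

apply_moves(
  moves="100 0 0 0 0 0 0; 100 0 0 0 0 0 0; 100 0 0 0 0 0 0",
)

```text
time: 10.63
eef_pos: [0.5496, 0.3314, 0.0252]
eef_rot: [-0.001, 1.0, 0.017, 0.001]
wrist_force: [-0.6, 0.0, 0.4]
finger_gap: 0.0879
```

Run:
```python
from h import *
np.set_printoptions(precision=4,suppress=True,linewidth=150)
f=grab("scene");g=grab("top");s=ctrl.observe();print(s["eef_pos"],s["eef_rot"],s["wrist_force"],s["moment"])
r=lambda a,x0,y0,x1,y1,k:cv2.resize(a[y0:y1,x0:x1],None,fx=k,fy=k,interpolation=cv2.INTER_CUBIC)
cv2.imwrite("pics/t2.png",np.hstack([r(f["pixels"],310,100,400,200,5),r(g["pixels"],90,170,160,270,5)]))
```

```text
[0.5493 0.3311 0.0246] [-0.0005  0.9998  0.0173  0.0009] [ 0.7291  0.8096 -0.3899] [ 0.0137 -0.0196  0.0021]
```

View pics/t2.png

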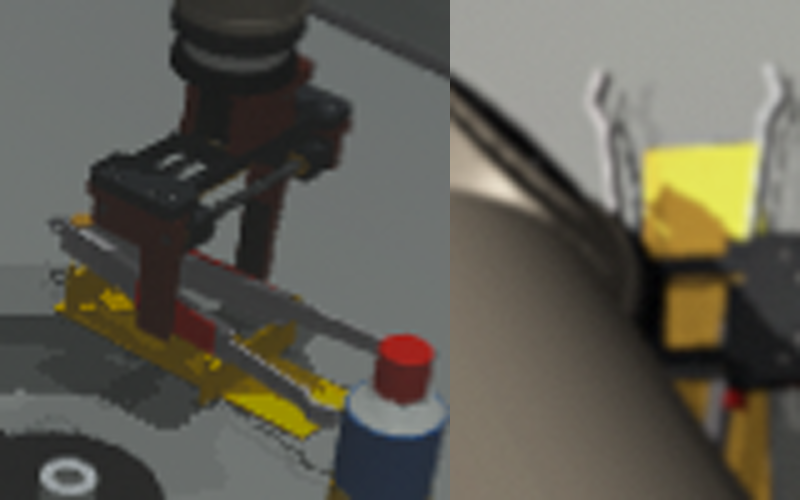

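The fingers straddle the red grips with no contact force. Closing lightly.

apply_moves(
  moves="60 0 0 0 0 0 0; 60 0 0 0 0 0 0; 60 0 0 0 0 0 0; 60 0 0 0 0 0 0; 60 0 0 0 0 0 0",
)

```text
time: 11.15
eef_pos: [0.5486, 0.3307, 0.0234]
eef_rot: [-0.0, 1.0, 0.017, 0.0]
wrist_force: [-0.3, 0.7, -0.2]
finger_gap: 0.0582
```

apply_moves(
  moves="60 0 0 0 0 0 0; 60 0 0 0 0 0 0; 60 0 0 0 0 0 0",
)

```text
time: 11.4
eef_pos: [0.5486, 0.3307, 0.0234]
eef_rot: [-0.0, 1.0, 0.017, 0.0]
wrist_force: [0.2, -0.1, 0.3]
finger_gap: 0.0528
```

Run:
```python
from h import *
np.set_printoptions(precision=4,suppress=True,linewidth=150)
f=grab("scene");g=grab("top");s=ctrl.observe();print(s["eef_pos"],s["eef_rot"],s["wrist_force"],s["moment"],s["finger_gap"])
r=lambda a,x0,y0,x1,y1,k:cv2.resize(a[y0:y1,x0:x1],None,fx=k,fy=k,interpolation=cv2.INTER_CUBIC)
cv2.imwrite("pics/t3.png",np.hstack([r(f["pixels"],310,100,400,200,5),r(g["pixels"],90,170,160,270,5)]))
```

```text
[0.5486 0.3307 0.0234] [-0.      0.9998  0.0174  0.0001] [ 0.9339 -0.3588  0.6217] [-0.0543 -0.0504  0.0086] 0.05317739089990299
```

View pics/t3.png

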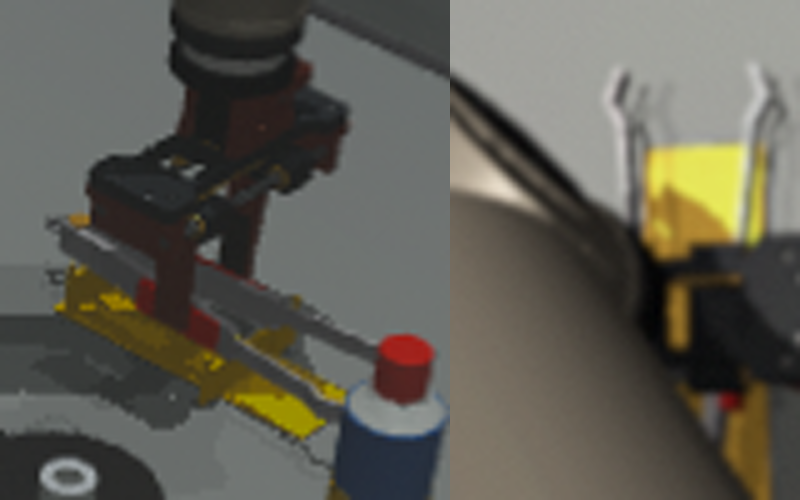

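Tongs are held at 53 mm and the tips moved in evenly, now at top-crop (620,75) and (760,75). Lifting gently.

apply_moves(
  moves="60 0 0 -0.005 0 0 0; 60 0 0 -0.01 0 0 0; 60 0 0 -0.015 0 0 0; 60 0 0 -0.02 0 0 0; 60 0 0 -0.02 0 0 0",
)

```text
time: 11.92
eef_pos: [0.5481, 0.3305, 0.0945]
eef_rot: [0.0, 1.0, 0.017, -0.0]
wrist_force: [-0.5, -0.2, -0.8]
finger_gap: 0.053
```

apply_moves(
  moves="60 0 0 -0.02 0 0 0; 60 0 0 -0.01 0 0 0; 60 0 0 0 0 0 0; 60 0 0 0 0 0 0; 60 0 0 0 0 0 0",
)

```text
time: 12.33
eef_pos: [0.5478, 0.33, 0.1222]
eef_rot: [0.001, 1.0, 0.017, -0.001]
wrist_force: [0.2, 0.3, -1.3]
finger_gap: 0.0527
```

Run:
```python
from h import *
np.set_printoptions(precision=4,suppress=True,linewidth=150)
f=grab("scene");g=grab("top");s=ctrl.observe();print(s["eef_pos"],s["eef_rot"],s["wrist_force"],s["moment"],s["finger_gap"])
r=lambda a,x0,y0,x1,y1,k:cv2.resize(a[y0:y1,x0:x1],None,fx=k,fy=k,interpolation=cv2.INTER_CUBIC)
cv2.imwrite("pics/t4.png",np.hstack([r(f["pixels"],310,80,410,200,5),r(g["pixels"],90,170,150,290,5)]))
```

```text
[0.5477 0.33   0.1219] [ 0.0007  0.9998  0.0174 -0.0011] [-0.104  -0.1651 -1.6491] [-0.0097 -0.0011 -0.0133] 0.052812409586395985
```

View pics/t4.png

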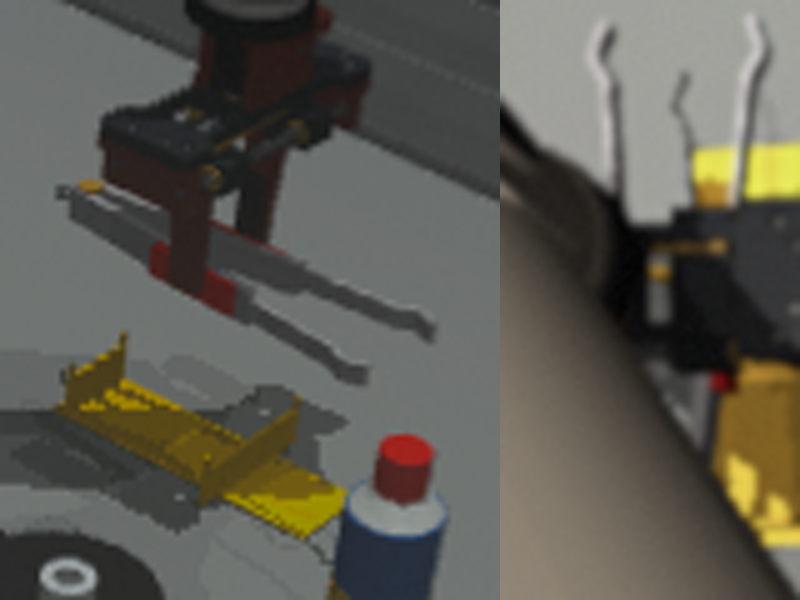

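Run:
```python
from h import *
np.set_printoptions(precision=4,suppress=True,linewidth=150)
f=grab("scene");g=grab("top")
S=lambda x,y:((x+.5)/5-.5+310,(y+.5)/5-.5+80)
T=lambda x,y:((x-500+.5)/5-.5+90,(y+.5)/5-.5+170)
for n,(s,t) in dict(Rend=((367,368),(752,20)),Lend=((433,322),(607,25))).items():print(n,tri(f,S(*s),g,T(*t)))
for n,t in dict(Lap=(593,58),Rap=(768,50),Lend=(607,25),Rend=(752,20),Lin=(605,82),Rin=(752,75)).items():
    for z in (.1475,): print(n,onz(g,T(*t),z))
```

```text
Rend (array([0.683 , 0.2998, 0.1485]), np.float64(0.0029925525465164973))
Lend (array([0.6803, 0.3645, 0.151 ]), np.float64(0.0034169936203104086))
Lap [0.6648 0.3697 0.1475]
Rap [0.6684 0.291  0.1475]
Lend [0.6799 0.3644 0.1475]
Rend [0.6822 0.2989 0.1475]
Lin [0.6538 0.3636 0.1475]
Rin [0.657  0.2976 0.1475]
```

The tongs are level (tip z ≈ 0.149, predicted 0.1475) and the bite is at about (0.6676, 0.333). Shift to above the collar: world (−0.018, −0.238).

apply_moves(
  moves="60 -0.0015 0.015 0 0 0 0; 60 -0.003 0.027 0 0 0 0; 60 -0.0035 0.03 0 0 0 0; 60 -0.0035 0.03 0 0 0 0; 60 -0.0035 0.03 0 0 0 0",
)

```text
time: 12.95
eef_pos: [0.5375, 0.1956, 0.123]
eef_rot: [0.0, 1.0, 0.017, -0.0]
wrist_force: [0.1, -0.0, -1.3]
finger_gap: 0.053
```

apply_moves(
  moves="60 -0.0035 0.03 0 0 0 0; 60 -0.0035 0.03 0 0 0 0; 60 -0.003 0.027 0 0 0 0; 60 -0.0013 0.0182 0 0 0 0; 60 0 0 0 0 0 0",
)

```text
time: 13.37
eef_pos: [0.5297, 0.0859, 0.1229]
eef_rot: [0.002, 1.0, 0.014, -0.001]
wrist_force: [0.2, -1.5, -1.1]
finger_gap: 0.0527
```

apply_moves(
  moves="60 0 0 0.01 0 0 0; 60 0 0 0.01 0 0 0; 60 0 0 0 0 0 0; 60 0 0 0 0 0 0",
)

```text
time: 13.7
eef_pos: [0.5295, 0.0938, 0.1021]
eef_rot: [-0.0, 1.0, 0.018, -0.001]
wrist_force: [-0.6, -0.0, -1.3]
finger_gap: 0.053
```

Run:
```python
from h import *
np.set_printoptions(precision=4,suppress=True,linewidth=150)
f=grab("scene");g=grab("top");s=ctrl.observe();print(s["eef_pos"],s["eef_rot"],s["wrist_force"],s["moment"],s["finger_gap"])
r=lambda a,x0,y0,x1,y1,k:cv2.resize(a[y0:y1,x0:x1],None,fx=k,fy=k,interpolation=cv2.INTER_CUBIC)
cv2.imwrite("pics/k1.png",np.hstack([r(f["pixels"],280,130,360,230,5),r(g["pixels"],195,150,275,250,5)]))
```

```text
[0.5303 0.0938 0.1031] [-0.0001  0.9998  0.0182 -0.0003] [-0.0216  0.3922 -0.7624] [ 0.0373 -0.0035  0.0585] 0.05285511940749988
```

View pics/k1.png

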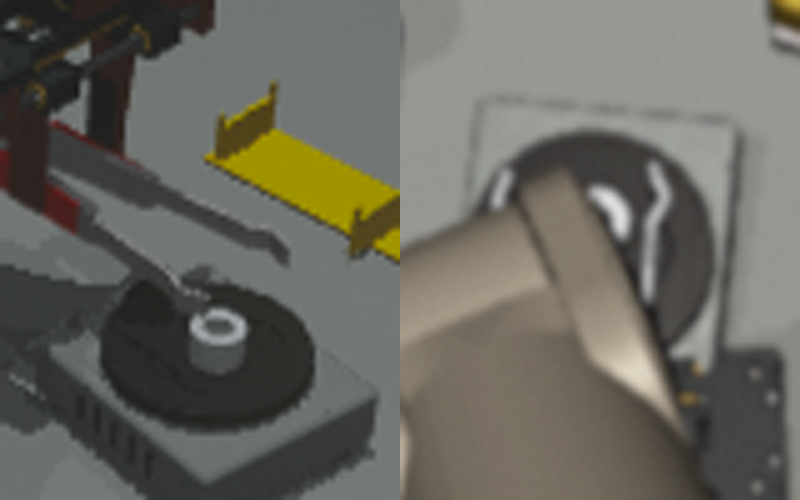

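Run:
```python
from h import *
np.set_printoptions(precision=4,suppress=True,linewidth=150)
g=grab("top");f=grab("scene");s=ctrl.observe();print(s["eef_pos"])
T=lambda x,y:((x-400+.5)/5-.5+195,(y+.5)/5-.5+150)
z=s["eef_pos"][2]+.0186+.007
for n,t in dict(Rap=(670,193),Rend=(656,165),Rin=(655,220),Lend=(508,172)).items(): print(n,onz(g,T(*t),z))
print('scene Rend/Lend', onz(f,((205+.5)/5-.5+280,(290+.5)/5-.5+130),z),onz(f,((287+.5)/5-.5+280,(250+.5)/5-.5+130),z))
```

```text
[0.5307 0.0934 0.1035]
Rap [0.6532 0.0568 0.1291]
Rend [0.6661 0.0633 0.1291]
Rin [0.6408 0.0634 0.1291]
Lend [0.6628 0.13   0.1291]
scene Rend/Lend [0.6604 0.0698 0.1291] [0.6652 0.1291 0.1291]
```

apply_moves(
  moves="60 -0.002 0.0023 0 0 0 0; 60 0 0 0.01 0 0 0; 60 0 0 0.01 0 0 0; 60 0 0 0 0 0 0; 60 0 0 0 0 0 0",
)

```text
time: 14.32
eef_pos: [0.5277, 0.0901, 0.0823]
eef_rot: [0.0, 1.0, 0.017, -0.001]
wrist_force: [-1.3, 0.5, -1.1]
finger_gap: 0.0525
```

Run:
```python
from h import *
np.set_printoptions(precision=4,suppress=True,linewidth=150)
g=grab("top");f=grab("scene");s=ctrl.observe();print(s["eef_pos"],s["eef_rot"],s["wrist_force"])
r=lambda a,x0,y0,x1,y1,k:cv2.resize(a[y0:y1,x0:x1],None,fx=k,fy=k,interpolation=cv2.INTER_CUBIC)
cv2.imwrite("pics/k2.png",np.hstack([r(f["pixels"],290,150,350,220,6),r(g["pixels"],205,170,265,240,6)]))
```

```text
[0.5286 0.0904 0.0832] [-0.      0.9998  0.0175 -0.0002] [-0.1592  0.6848 -1.175 ]
```

View pics/k2.png

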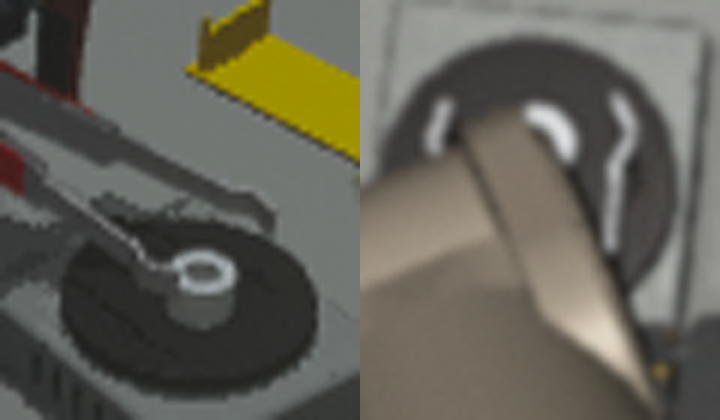

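Run:
```python
from h import *
np.set_printoptions(precision=4,suppress=True,linewidth=150)
g=grab("top");s=ctrl.observe();print(s["eef_pos"])
T=lambda x,y:((x-360+.5)/6-.5+205,(y+.5)/6-.5+170)
z=s["eef_pos"][2]+.0186+.007
for n,t in dict(Rap=(635,128),Lap=(429,135),Rend=(618,96),Lend=(445,100)).items(): print(n,onz(g,T(*t),z))
print(onz(g,T(536,145),.082))
```

```text
[0.5288 0.0904 0.0834]
Rap [0.6513 0.0536 0.109 ]
Lap [0.6484 0.1322 0.109 ]
Rend [0.6638 0.0603 0.109 ]
Lend [0.6621 0.1264 0.109 ]
[0.6502 0.0936 0.082 ]
```

The bite (0.650, 0.093) matches the collar (0.650, 0.094) in the same view. Descending around it.

apply_moves(
  moves="60 0 0 0.007 0 0 0; 60 0 0 0.008 0 0 0; 60 0 0 0.007 0 0 0; 60 0 0 0.004 0 0 0; 60 0 0 0 0 0 0",
)

```text
time: 14.88
eef_pos: [0.5276, 0.0901, 0.056]
eef_rot: [0.0, 1.0, 0.017, -0.001]
wrist_force: [-0.5, 1.1, -1.9]
finger_gap: 0.0529
```

apply_moves(
  moves="60 0 0 0 0 0 0; 60 0 0 0 0 0 0",
)

```text
time: 15.05
eef_pos: [0.5287, 0.0904, 0.0574]
eef_rot: [-0.0, 1.0, 0.017, 0.0]
wrist_force: [0.9, 0.2, -1.0]
finger_gap: 0.0528
```

Run:
```python
from h import *
np.set_printoptions(precision=4,suppress=True,linewidth=150)
g=grab("top");f=grab("scene");s=ctrl.observe();print(s["eef_pos"],s["eef_rot"],s["wrist_force"])
r=lambda a,x0,y0,x1,y1,k:cv2.resize(a[y0:y1,x0:x1],None,fx=k,fy=k,interpolation=cv2.INTER_CUBIC)
cv2.imwrite("pics/k3.png",np.hstack([r(f["pixels"],290,150,350,220,6),r(g["pixels"],205,170,265,240,6)]))
```

```text
[0.5289 0.0904 0.0577] [-0.0001  0.9998  0.0174  0.0003] [-0.6895 -0.6539 -0.3684]
```

View pics/k3.png

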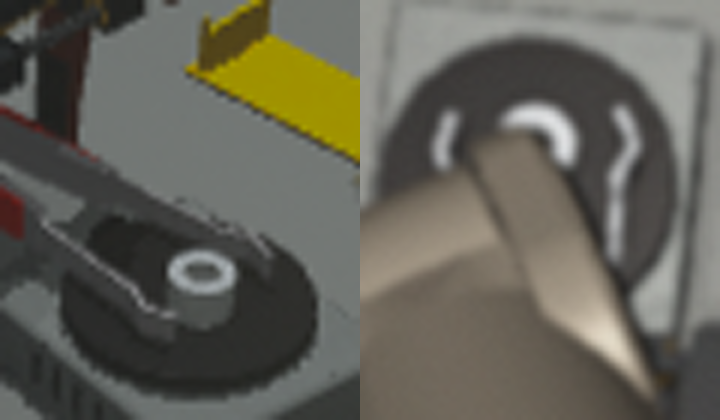

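The collar sits between the tips: apexes at top-crop x 436 and 637, collar at 536. Closing gradually.

apply_moves(
  moves="54 0 0 0 0 0 0; 50 0 0 0 0 0 0; 47 0 0 0 0 0 0; 44 0 0 0 0 0 0; 42 0 0 0 0 0 0",
)

```text
time: 15.57
eef_pos: [0.5287, 0.0903, 0.0574]
eef_rot: [-0.0, 1.0, 0.017, 0.0]
wrist_force: [0.6, -0.4, -0.6]
finger_gap: 0.0377
```

apply_moves(
  moves="40 0 0 0 0 0 0; 38 0 0 0 0 0 0; 34 0 0 0 0 0 0; 20 0 0 0 0 0 0; 0 0 0 0 0 0 0",
)

```text
time: 15.98
eef_pos: [0.5286, 0.0903, 0.0574]
eef_rot: [0.0, 1.0, 0.017, 0.0]
wrist_force: [-0.1, 0.7, -2.3]
finger_gap: 0.0359
```

apply_moves(
  moves="0 0 0 0 0 0 0; 0 0 0 0 0 0 0; 0 0 0 0 0 0 0",
)

```text
time: 16.23
eef_pos: [0.5286, 0.0903, 0.0573]
eef_rot: [0.0, 1.0, 0.017, -0.0]
wrist_force: [0.5, -0.6, -0.9]
finger_gap: 0.0358
```

Run:
```python
from h import *
np.set_printoptions(precision=4,suppress=True,linewidth=150)
g=grab("top");f=grab("scene");s=ctrl.observe();print(s["eef_pos"],s["eef_rot"],s["wrist_force"],s["finger_gap"])
r=lambda a,x0,y0,x1,y1,k:cv2.resize(a[y0:y1,x0:x1],None,fx=k,fy=k,interpolation=cv2.INTER_CUBIC)
cv2.imwrite("pics/k4.png",np.hstack([r(f["pixels"],270,130,350,220,5),r(g["pixels"],205,160,265,250,5)]))
```

```text
[0.5286 0.0903 0.0573] [ 0.      0.9998  0.0174 -0.    ] [ 0.0789 -0.1464 -2.0112] 0.03602501464911737
```

View pics/k4.png

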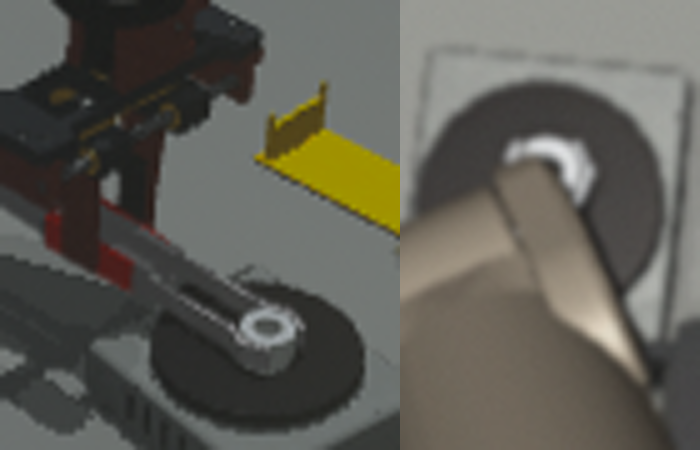

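Bitten at 36 mm, with the Vs seated on the ring. Lifting.

apply_moves(
  moves="0 0 0 -0.004 0 0 0; 0 0 0 -0.008 0 0 0; 0 0 0 -0.014 0 0 0; 0 0 0 -0.018 0 0 0; 0 0 0 -0.018 0 0 0",
)

```text
time: 16.75
eef_pos: [0.5283, 0.0902, 0.1204]
eef_rot: [0.0, 1.0, 0.017, -0.0]
wrist_force: [0.9, -0.1, -0.8]
finger_gap: 0.0357
```

apply_moves(
  moves="0 0 0 -0.016 0 0 0; 0 0 0 -0.012 0 0 0; 0 0 0 -0.006 0 0 0; 0 0 0 0 0 0 0; 0 0 0 0 0 0 0",
)

```text
time: 17.17
eef_pos: [0.5285, 0.0902, 0.1534]
eef_rot: [0.0, 1.0, 0.017, 0.0]
wrist_force: [-0.2, -0.4, -1.5]
finger_gap: 0.036
```

Run:
```python
from h import *
np.set_printoptions(precision=4,suppress=True,linewidth=150)
g=grab("top");f=grab("scene");s=ctrl.observe();print(s["eef_pos"],s["eef_rot"],s["wrist_force"],s["finger_gap"])
r=lambda a,x0,y0,x1,y1,k:cv2.resize(a[y0:y1,x0:x1],None,fx=k,fy=k,interpolation=cv2.INTER_CUBIC)
cv2.imwrite("pics/k5.png",np.hstack([r(f["pixels"],270,110,350,220,5),r(g["pixels"],205,140,265,250,5)]))
```

```text
[0.5279 0.0901 0.1526] [ 0.0002  0.9998  0.0174 -0.0007] [ 0.1965 -0.1522 -0.9756] 0.03618272167352295
```

View pics/k5.png

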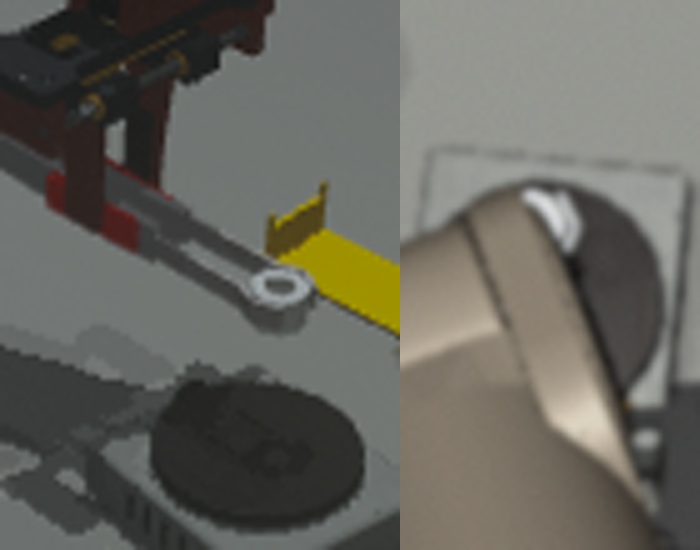

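Collar held and clear of the plate. Carrying it over to the pin.

apply_moves(
  moves="0 -0.003 0.011 0 0 0 0; 0 -0.006 0.02 0 0 0 0; 0 -0.0075 0.026 0 0 0 0; 0 -0.0075 0.026 0 0 0 0; 0 -0.0075 0.026 0 0 0 0",
)

```text
time: 17.68
eef_pos: [0.4996, -0.0216, 0.1526]
eef_rot: [0.0, 1.0, 0.017, -0.001]
wrist_force: [0.2, -0.7, -1.6]
finger_gap: 0.0357
```

apply_moves(
  moves="0 -0.0075 0.026 0 0 0 0; 0 -0.0065 0.022 0 0 0 0; 0 -0.005 0.017 0 0 0 0; 0 -0.0035 0.0127 0 0 0 0; 0 0 0 0 0 0 0",
)

```text
time: 18.1
eef_pos: [0.4792, -0.1021, 0.1526]
eef_rot: [0.001, 1.0, 0.015, -0.001]
wrist_force: [0.3, 0.8, -0.5]
finger_gap: 0.0356
```

apply_moves(
  moves="0 0 0 0 0 0 0; 0 0 0 0 0 0 0; 0 0 0 0 0 0 0; 0 0 0 0 0 0 0",
)

```text
time: 18.43
eef_pos: [0.4813, -0.097, 0.1533]
eef_rot: [-0.0, 1.0, 0.018, -0.0]
wrist_force: [-0.5, -0.5, -0.8]
finger_gap: 0.0357
```

Run:
```python
from h import *
np.set_printoptions(precision=4,suppress=True,linewidth=150)
g=grab("top");f=grab("scene");s=ctrl.observe();print(s["eef_pos"],s["eef_rot"],s["wrist_force"],s["finger_gap"])
r=lambda a,x0,y0,x1,y1,k:cv2.resize(a[y0:y1,x0:x1],None,fx=k,fy=k,interpolation=cv2.INTER_CUBIC)
cv2.imwrite("pics/m1.png",np.hstack([r(f["pixels"],220,140,300,250,5),r(g["pixels"],280,140,350,250,5)]))
```

```text
[ 0.4813 -0.0974  0.1533] [-0.0001  0.9998  0.0181  0.    ] [-0.5882  0.2002 -1.3748] 0.03631485430860636
```

View pics/m1.png

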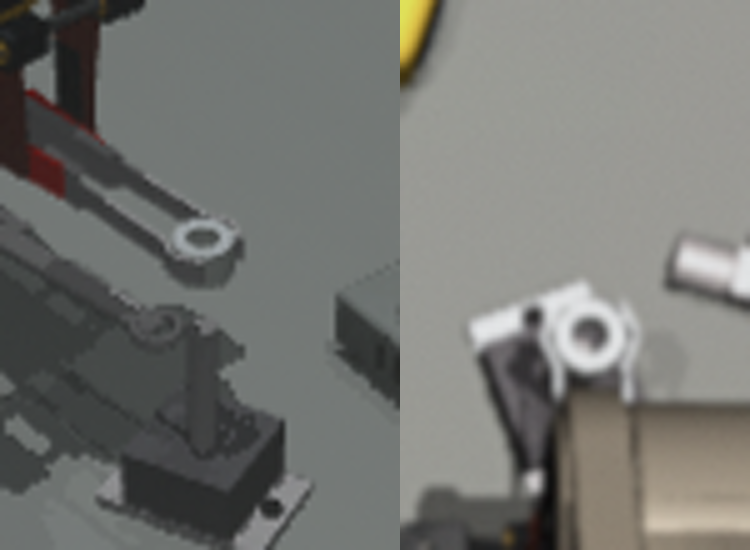

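```bash
cat > mm.py <<'E'
from h import *
np.set_printoptions(precision=4,suppress=True,linewidth=150)
s=ctrl.observe();g=grab("top");f=grab("scene");e=s["eef_pos"];print(e,s["eef_rot"],s["wrist_force"],s["finger_gap"])
zt=e[2]+.0247;print('collar top z',zt,'bottom',zt-.022)
# bore seen in each view: dark blob enclosed in bright ring
def bore(fr,uv,thr,nm,k=8,w=14):
    u,v=map(int,np.round(uv));a=fr["pixels"][v-w:v+w,u-w:u+w].mean(2).astype(np.float32)
    A=cv2.resize(a,None,fx=k,fy=k,interpolation=cv2.INTER_CUBIC)
    m=(A>thr).astype(np.uint8)
    cs,h=cv2.findContours(m,cv2.RETR_CCOMP,cv2.CHAIN_APPROX_NONE)
    for c,hh in zip(cs,h[0]):
        if hh[3]>=0 and len(c)>40:
            el=cv2.fitEllipse(c);c0=((np.array(el[0])+.5)/k-.5+[u-w,v-w]);print(nm,'bore',c0,'axes px',np.array(el[1])/k, 'world at top',onz(fr,c0,zt))
    return A
A=bore(g,proj(g,[.602,-.0935,zt]),165,'top');B=bore(f,proj(f,[.602,-.0935,zt]),118,'scene')
E
python3 - <<'E'
from mm import *
print('pin top from earlier', onz(g,(315.8,211.6),.12),onz(f,(260.1,205.0),.12))
r=f["pixels"][215:226,254:268].mean(2).astype(int);print(r)
E
```

```text
[ 0.4813 -0.0974  0.1533] [-0.0001  0.9998  0.0181  0.    ] [-0.5882  0.2002 -1.3748] 0.03631485430860636
collar top z 0.1780304241079336 bottom 0.1560304241079336
top bore [317.9138 206.1703] axes px [6.6978 7.8427] world at top [ 0.6036 -0.0939  0.178 ]
scene bore [253.054  199.1215] axes px [0.409  3.6535] world at top [ 0.6261 -0.1348  0.178 ]
scene bore [259.1176 199.3345] axes px [1.1627 2.713 ] world at top [ 0.6364 -0.1244  0.178 ]
scene bore [260.0608 187.1044] axes px [3.9514 6.8305] world at top [ 0.6014 -0.0908  0.178 ]
scene bore [264.6967 181.0641] axes px [1.3115 3.1164] world at top [ 0.5902 -0.0656  0.178 ]
pin top from earlier [ 0.6018 -0.0944  0.12  ] [ 0.6007 -0.0906  0.12  ]
[[ 71  73  71  63  60  62  63  65  63  64 109 112 118 118]
 [ 72  72  68  62  60  61  64  64  63  64  72  73 115 118]
 [ 72  73  73  56  59  62  64  64  63  63  72  73 110 118]
 [ 72  67  66  61  60  63  63  64  63  64  72  72  73 115]
 [ 67  67  68  62  60  62  63  64  63  64  72  73  73 110]
 [ 67  68  69  61  60  63  64  64  63  63  74  75  74  74]
 [ 74  76  74  61  60  63  64  65  63  55  70  72  74  74]
 [ 76  74  73  59  61  63  65  65  63  54  52  51  70  74]
 [ 74  67  66  58  60  64  64  65  63  55  52  52  52  70]
 [ 64  63  65  59  60  63  64  64  63  55  55  53  52  52]
 [ 52  47  62  56  60  63  65  65  63  54  70  55  56  53]]
```

Run:
```python
from h import *
np.set_printoptions(precision=4,suppress=True)
a=cv2.imread("pics/g1.png").astype(np.float32).mean(2)
f=grab("scene");g=grab("top")
t=a[:,350:];m=(t>150).astype(np.uint8);m[:170]=0;m[250:]=0;m[:,:140]=0;m[:,220:]=0
c=max(cv2.findContours(m,cv2.RETR_EXTERNAL,cv2.CHAIN_APPROX_NONE)[0],key=len);el=cv2.fitEllipse(c);print(el)
p=(np.array(el[0])+.5)/5-.5+[280,170];print('top pin',p,onz(g,p,.12))
q=a[:,:350];
for th in(112,118,122):
    m=(q>th).astype(np.uint8);m[:105]=0;m[145:]=0;m[:,:134]=0;m[:,172:]=0
    c=max(cv2.findContours(m,cv2.RETR_EXTERNAL,cv2.CHAIN_APPROX_NONE)[0],key=len);print(len(c));el=cv2.fitEllipse(c)
    p=(np.array(el[0])+.5)/5-.5+[230,180];print('scene',el,p,onz(f,p,.12))
```

```text
((180.876953125, 206.24578857421875), (35.501548767089844, 36.74570846557617), 127.7901840209961)
top pin [315.7754 210.8492] [ 0.6035 -0.0944  0.12  ]
112
scene ((150.77658081054688, 118.8081283569336), (27.772911071777344, 39.5474853515625), 113.39894104003906) [259.7553 203.3616] [ 0.5952 -0.0869  0.12  ]
102
scene ((149.79551696777344, 119.4658432006836), (24.87744903564453, 36.3756217956543), 118.2607421875) [259.5591 203.4932] [ 0.5952 -0.0876  0.12  ]
72
scene ((151.2358856201172, 122.54182434082031), (18.79953956604004, 30.448137283325195), 92.22636413574219) [259.8472 204.1084] [ 0.5976 -0.0887  0.12  ]
```

Collar bore vs pin top in the same views: 0.5 mm apart in the top view, about 0.2 px in the scene view. The bore ellipse ratio of 0.58 matches level. Lowering to finger-breadth height.

apply_moves(
  moves="0 0 0.0005 0.003 0 0 0; 0 0 0 0.006 0 0 0; 0 0 0 0.006 0 0 0; 0 0 0 0.003 0 0 0; 0 0 0 0.001 0 0 0",
)

```text
time: 19.15
eef_pos: [0.4804, -0.0986, 0.1333]
eef_rot: [-0.0, 1.0, 0.017, -0.001]
wrist_force: [-0.5, -0.1, -1.7]
finger_gap: 0.0359
```

apply_moves(
  moves="0 0 0 0 0 0 0; 0 0 0 0 0 0 0; 0 0 0 0 0 0 0; 0 0 0 0 0 0 0; 0 0 0 0 0 0 0",
)

```text
time: 19.57
eef_pos: [0.4813, -0.0987, 0.1346]
eef_rot: [0.0, 1.0, 0.017, 0.0]
wrist_force: [0.2, -0.4, -1.5]
finger_gap: 0.0358
```

Run:
```python
from mm import *
# level: outer ellipse top view
r=lambda a,x0,y0,x1,y1,k:cv2.resize(a[y0:y1,x0:x1],None,fx=k,fy=k,interpolation=cv2.INTER_CUBIC)
cv2.imwrite("pics/n1.png",np.hstack([r(f["pixels"],230,160,290,240,7),r(g["pixels"],295,185,345,265,7)]))
print(proj(f,[.602,-.093,.12]),proj(f,[.602,-.093,zt-.022]),proj(f,[.602,-.093,zt]))
```

```text
[ 0.4813 -0.0987  0.1346] [0.0001 0.9998 0.0174 0.0002] [ 0.1821 -0.4177 -1.5319] 0.035833764732186135
collar top z 0.15928383073936975 bottom 0.13728383073936976
top bore [318.1285 207.204 ] axes px [5.2325 8.0052] world at top [ 0.6048 -0.0961  0.1593]
scene bore [259.7089 193.2843] axes px [4.1212 6.536 ] world at top [ 0.6014 -0.0922  0.1593]
scene bore [264.1813 190.1237] axes px [1.4691 3.0465] world at top [ 0.5991 -0.0752  0.1593]
scene bore [250.3637 189.4219] axes px [1.2068 2.1687] world at top [ 0.5739 -0.0995  0.1593]
scene bore [266.6959 183.5773] axes px [1.9142 4.1169] world at top [ 0.5828 -0.0522  0.1593]
scene bore [267.8786 181.2385] axes px [1.3497 2.65  ] world at top [ 0.5773 -0.0432  0.1593]
[259.7051 205.6404] [259.6654 200.3675] [259.6141 193.5236]
```

View pics/n1.png

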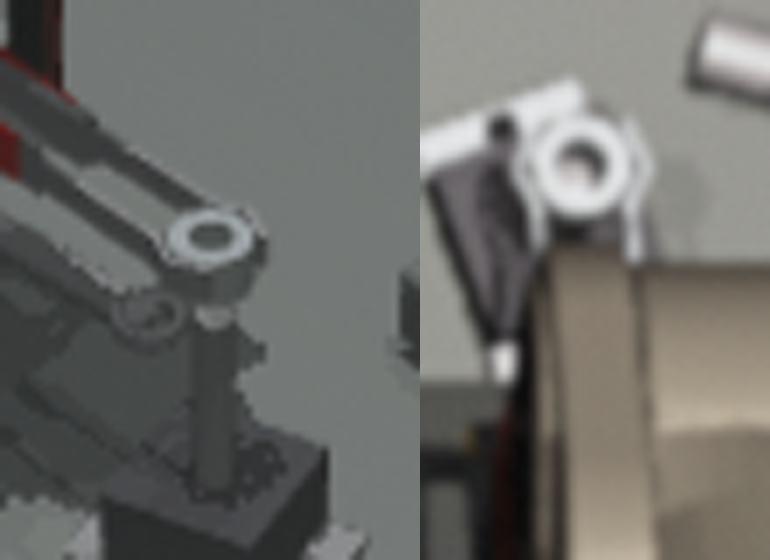

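Run:
```python
from mm import *
print('expected collar centre top px',proj(g,[.6035,-.0944,zt]),' for TCP-frame',proj(g,[.6025,-.0935,zt]))
a=g["pixels"][185:235,295:345].mean(2).astype(np.float32)
A=cv2.resize(a,None,fx=8,fy=8,interpolation=cv2.INTER_CUBIC)
# radial edge of outer ring by polar sampling
for c0 in [(317.6,208.0)]:
    c=np.array(c0)
    for it in range(4):
        P=[]
        for th in np.radians(np.r_[200:340:5, 20:160:5]):   # skip +-x (tong tips) sides
            rr=np.arange(4.5,10,.1);xs=(c[0]+rr*np.cos(th)-295+.5)*8-.5;ys=(c[1]+rr*np.sin(th)-185+.5)*8-.5
            v=cv2.remap(A,xs.astype(np.float32)[None],ys.astype(np.float32)[None],1)[0]
            k=np.argmin(np.diff(v));P.append((c[0]+rr[k]*np.cos(th),c[1]+rr[k]*np.sin(th),np.degrees(th),rr[k],np.diff(v)[k]))
        P=np.array(P);
        el=cv2.fitEllipse(P[:,:2].astype(np.float32));c=np.array(el[0])
    print(el,onz(g,c,zt));print(P[::4,2:])
```

```text
[ 0.4812 -0.0986  0.1345] [0.     0.9998 0.0174 0.0001] [-0.0941  0.0308 -1.1895] 0.03578780842603814
collar top z 0.15918679810784309 bottom 0.1371867981078431
top bore [318.1141 207.1655] axes px [5.155  7.9518] world at top [ 0.6049 -0.0961  0.1592]
scene bore [270.678  197.0305] axes px [1.7749 1.9696] world at top [ 0.6307 -0.0816  0.1592]
scene bore [259.6749 193.2964] axes px [4.1001 6.4901] world at top [ 0.6013 -0.0922  0.1592]
scene bore [264.197  190.1187] axes px [1.4757 3.0535] world at top [ 0.5991 -0.0751  0.1592]
scene bore [249.4937 189.1596] axes px [0.9912 3.3152] world at top [ 0.5715 -0.1004  0.1592]
scene bore [264.8802 186.4767] axes px [1.3324 3.1729] world at top [ 0.5888 -0.0638  0.1592]
scene bore [269.3047 182.7637] axes px [1.7851 2.7698] world at top [ 0.5846 -0.0448  0.1592]
scene bore [265.6737 182.2573] axes px [1.167  3.1063] world at top [ 0.5768 -0.0503  0.1592]
expected collar centre top px [317.3462 207.7887]  for TCP-frame [316.9375 208.2417]
((317.8320007324219, 208.421630859375), (13.034696578979492, 21.715805053710938), 86.64167022705078) [ 0.6021 -0.0954  0.1592]
[[200.       9.2     -5.3092]
 [220.       6.8     -2.5618]
 [240.       6.7     -1.5958]
 [260.       6.7     -1.2887]
 [280.       7.5     -4.982 ]
 [300.       7.4     -5.4411]
 [320.       6.8     -3.1217]
 [ 20.       9.7     -2.8965]
 [ 40.       6.6     -3.598 ]
 [ 60.       6.4     -7.2475]
 [ 80.       6.6     -8.7747]
 [100.       6.6     -8.8581]
 [120.       6.4     -7.4205]
 [140.       9.8     -7.4331]]
```

The two views put the collar about 0.5–1 mm toward −y of the pin. Trimming +1.2 mm in y and checking once more.

apply_moves(
  moves="0 0 -0.0012 0 0 0 0; 0 0 0 0 0 0 0; 0 0 0 0 0 0 0; 0 0 0 0 0 0 0; 0 0 0 0 0 0 0",
)

```text
time: 20.18
eef_pos: [0.4811, -0.0974, 0.1344]
eef_rot: [-0.0, 1.0, 0.017, 0.0]
wrist_force: [0.0, 0.2, -1.9]
finger_gap: 0.0361
```

apply_moves(
  moves="0 0 0 0 0 0 0; 0 0 0 0 0 0 0; 0 0 0 0 0 0 0; 0 0 0 0 0 0 0; 0 0 0 0 0 0 0",
)

```text
time: 20.6
eef_pos: [0.4811, -0.0975, 0.1344]
eef_rot: [0.0, 1.0, 0.017, -0.0]
wrist_force: [0.9, 1.1, -1.9]
finger_gap: 0.0362
```

Run:
```python
from mm import *
r=lambda a,x0,y0,x1,y1,k:cv2.resize(a[y0:y1,x0:x1],None,fx=k,fy=k,interpolation=cv2.INTER_CUBIC)
cv2.imwrite("pics/n2.png",np.hstack([r(f["pixels"],230,160,290,240,7),r(g["pixels"],295,185,345,265,7)]))
cv2.imwrite("pics/n2full.png",g["pixels"])
print(f["pixels"][203:222,254:268].mean(2).astype(int))
```

```text
[ 0.4811 -0.0975  0.1344] [ 0.      0.9998  0.0174 -0.    ] [ 0.8636  1.1223 -1.8706] 0.03620710219018816
collar top z 0.15905184670572 bottom 0.13705184670572002
top bore [324.6929 208.43  ] axes px [1.5829 2.7468] world at top [ 0.6021 -0.1103  0.1591]
top bore [317.5926 207.1611] axes px [5.0198 7.8938] world at top [ 0.6049 -0.095   0.1591]
scene bore [270.4024 195.234 ] axes px [1.3215 2.5909] world at top [ 0.6248 -0.0772  0.1591]
scene bore [260.0058 193.0938] axes px [3.9875 6.7121] world at top [ 0.6011 -0.0909  0.1591]
scene bore [252.9158 190.9192] axes px [1.688  2.0353] world at top [ 0.5826 -0.0985  0.1591]
scene bore [268.0967 189.2857] axes px [1.7323 3.6958] world at top [ 0.6029 -0.0653  0.1591]
scene bore [264.2066 185.8165] axes px [1.5974 3.9083] world at top [ 0.5855 -0.0631  0.1591]
scene bore [267.4074 185.4318] axes px [1.8541 4.3816] world at top [ 0.5897 -0.0559  0.1591]
[[ 73  87  73  71  75  86  89  87  89  98 117 118 118 118]
 [ 56  85  78  75  77 123 124 112 111 112 118 118 118 118]
 [ 60  86  70  68  81 129 113 112 108  97 117 118 118 118]
 [ 80  83  6
[... 232 characters left out ...]
2  72  63  58  61  62  61  60  63  72  73  73  73]
 [ 72  72  72  63  59  61  61  61  61  62  72  73  82  84]
 [ 72  73  72  64  60  61  61  62  61  62  82  83 116 118]
 [ 72  72  72  63  60  61  62  62  61  67 115 118 118 118]
 [ 72  72  73  64  60  61  62  62  63  84 116 118 118 118]
 [ 72  72  73  63  60  62  63  65  62  81 110 118 118 119]
 [ 72  72  73  62  60  62  64  64  63  64  72 110 118 118]
 [ 73  72  73  56  59  63  64  65  63  65  72  73 115 118]
 [ 73  69  68  62  60  62  64  64  63  64  72  73 110 118]
 [ 74  74  74  62  60  63  64  65  62  65  72  74  72 114]
 [ 67  67  67  61  59  63  64  65  64  63  73  75  75 102]
 [ 69  68  69  61  60  64  65  64  63  54  70  72  74  76]]
```

View pics/n2.png

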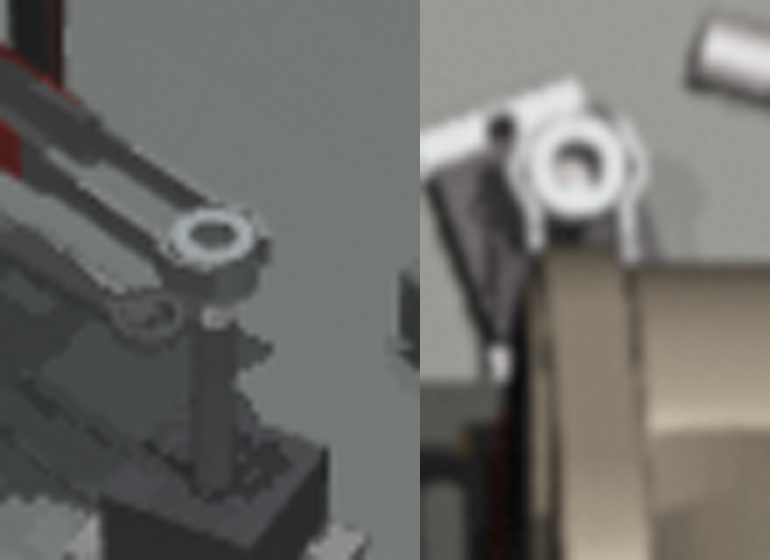

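View pics/n2full.png

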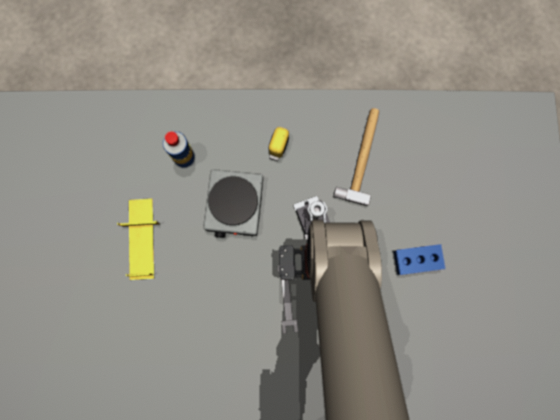

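Run:
```python
from rig import ctrl
print(ctrl.job_done()); s=ctrl.observe(); print(s["time"],s["finger_gap"],s["eef_pos"])
```

```text
the job is handed in; nothing more can be done
None
the job is handed in; nothing more can be done
```

The job is handed in, at about 20.7 s. The pin is home in the fitting block and released. The collar is held in the squeezed tongs over it.

**How it went**
- **Pin:** it touched bottom in the fitting block at the predicted height, pressing with 5.6 N. After release it stood with its top where a pin fully home should be.
- **Collar:** the tongs closed on it at a 36 mm grip opening, against about 35 mm expected. It was lifted off the plate, and only the tongs touched it as far as I could see.

**Last checks**
- **Centring:** the collar was within about 0.25 px of the pin axis sideways in each view, or about 0.5 mm.
- **Height:** the collar's underside was at about z 0.137, about 17 mm above the pin top (0.120). That comes from the tool height and the geometry given; I did not measure the gap in a picture.
- **Level:** the collar looked level in the scene view.
- **Other items:** the wrench looked undisturbed where it could be seen, and the can, tape measure and hammer were still in their starting places.

**What disagreed**
- The two cameras differed by 2–4 mm in absolute position, so I aligned things within the same view.
- The drawn fingertips looked about 16 mm shorter than specified.
- My ellipse fits of the collar in the top view, at the final height, were disturbed by the tongs and by the pin showing through the bore. Centring along x therefore rests on coarser edge readings, about 1–2 mm.

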